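Turn over the sharpening plate and clamp it with the eccentric

ROBOT

A 6-joint arm with a two-finger parallel gripper is mounted at the origin on the work surface. World frame = base frame: x ahead of the robot, y to its left, z up, the work surface at z = 0. Lengths are in m, angles in rad, forces in N, time in s.
With the tool pointing down it reaches from about 0.35 to 0.775 m from the base axis. Payload 5.5 kg.
Tool frame: the origin (TCP) lies between the finger pads; the fingertips stand 11 mm ahead of it and the grasp point (between the pads) lies 8 mm behind it (tips_ahead is the distance from the TCP to the fingertips, in m); z points along the fingers, y is the line along which they close (so a half turn about z gives the same grasp; the last joint's range is limited). The gripper opens to 85 mm and grips with 20 to 120 N. Pads are 22 mm wide; open, the fingers measure 114 mm over their backs; the gripper's body (76 mm by 85 mm) begins 54 mm behind the grasp point. The pads swing forward as they close: fully open they stand 13 mm farther back than shut.
Start: joints at [1.117, 0.313, 0.046, 1.304, 0, 1.431], TCP at [0.178, 0.547, 0.242] pointing down, gripper open.
Joint ranges: [-2.76, 2.76], [-0.86, 1.69], [-1.03, 1.26], [-2.2, 2.34], [-1.47, 1.5], [-3.14, 3.14]. Speed limits (rad/s): [2.57, 2.57, 3.14, 3.14, 3.14, 3.14].

INTERFACE

Orientations are given as a unit quaternion [w, x, y, z].
In Python, from workcell import * gives the robot as it stands. The module is installed in compiled form; this text tells all that it offers.
- The arm moves only by the tool jog_arm, never from a script. Its argument "moves" is a list of rows, each an object with "fingers": the closure, from 0 (fully open) to 1 (shut); "slide": the shift along the tool's x, y, z in mm, a list of three; "angular": the turn, a rotation vector about the tool's x, y, z in degrees, a list of three. A call has 1 to 10 rows; each row is the pose to reach, as a shift and turn from the pose commanded when the call began, along the tool's axes at that moment; what a row does not reach only later rows make up. A row lasts 1/12 s, in which the tool goes at most 41.7 mm and 7.16 degrees, less where a joint would pass 70% of its speed; a pose out of reach is approached as far as the arm can. A call with a gripper value outside its range is refused whole. The fingers move at their own pace and stop on an object; "squeeze" is the grip in N (left out, the last holds). Time passes only in rows, so rows that repeat a pose let the fingers close. It gives the time, the measured TCP pose, the force, the opening and the grip force at its end, in the units of the state.
- get_state(): the state, without advancing time (a new reading comes with each control period).
- read_camera(name): name is "scene" or "top" or "wrist"; returns a dict with "color" (420x560x3 uint8, red, green, blue), "fovy" (degrees; the focal length in pixels is half the picture's height over the tangent of half this angle, whatever the lens; pixels are square), "cx", "cy" (the principal point, pixels), "D" ([k1, k2, p1, p2, k3] as OpenCV has them; the pictures are not rectified), "world_from_camera" (4x4, takes a point from camera to world coordinates); the wrist camera has in their place "tool_from_camera" (4x4, takes a point from camera to tool coordinates, whose origin is the TCP and whose axes are the flange's). Camera axes: x right, y down, z forward; pixel columns grow to the right and rows downward; lengths in m; the calibration is good to about 2 mm. A picture is of the moment at which its call begins: read the wrist's pose just before it. There is no depth.
- hand_in(): hands the job in; it is judged then, once.
Trained networks look in a picture, given as the dict that the camera call returned (one of the last four; its "shot" number tells which), for a name from the list of things; names that differ only in an ending like _2 or _b are one class to them, and where a whole thing is asked for, a point or a joint stands for the part that bears it (a point fixed in the world has none). Each returns a list of dicts, best first, with "p" (0 to 1); they miss things now and then, are a little off and sometimes report something else, mostly with a low value. They report only what shows in the picture. A call takes as long as a camera call. They do not tell look-alikes from the thing itself.
- look_for(target, picture): "point" ([column, row] in pixels, amid what is visible of it).
- tip_of(target, picture): "point" ([column, row] in pixels: a listed point, or the origin of a listed thing).
The state is a dict: "clock": time; "joint_pos": joint angles; "qvel": joint speeds; "tau": joint torques, N m; "tcp_pos": TCP position; "orientation": TCP orientation; "wrist_force": force on the tool from outside, world axes, zero at the start; "ft_torque": the same for the moment, N m; "finger_gap": finger opening in m; "grip_force": force on a finger pad.
Only numpy, scipy, OpenCV 4.12 (cv2) and the standard library are available. Lean on these libraries where they do the work, as an engineer would, in place of code of your own. Each camera call takes 0.05 s, during which the arm holds its last target. There are 200 camera calls.

TASK

The two-faced sharpening plate lies loose in its holder with the dimpled coarse face up. Turn it over and lay it back flat on the bed, centred lengthwise along the fence with the smooth fine face up, then turn the eccentric knob clockwise until its lobe bears firmly on the plate's edge and keeps it pressed against the fence. Leave the knife, the bowl and the oil bottle where they are.

Things in the scene. Friction and masses are not known exactly. Their poses are not given: they have to be found in the camera images.
- holder: Sharpening holder fixed on the counter; origin on the counter below the middle of its bed. Black base, x -80 to +50, y -65 to +65 mm, 12 high. The bed stands in its middle, the fence at +x, the eccentric knob's axis at x = -51.4, y = -12. The clamped plate lies with its long side along holder y, centre at x = 0, y = 0, height 49, its ends overhanging the bed by 45 mm with free room below.
- plate: Sharpening plate, a rigid steel-faced slab 56 (x) x 150 (y) x 10 (z) mm, about 0.3 kg, loose; origin at its centre. Its +z face is the coarse one, with 24 round dark dimples in three rows; its -z face is plain and smooth, the fine one. It starts on the holder's bed, coarse face up, unclamped, long side nearly along holder y.
- cam (a joint): Knob angle (rad), 0 to 1.95, stops at both ends; grows clockwise seen from above. At 0 the lobe points to holder -x, away from the fence, at 1.57 to holder +y. Reach towards the fence: 22 - 8 cos(angle) mm from the axis; it meets the plate lying against the fence at 1.75 and presses harder up to the stop. Starts open, 0.6 to 1.0 (plate play 5 to 8 mm). Stiff, 0.2 N m; stays where left.
- knob_grip (a point): Point on the knob's axis, at the height to grip (77 mm above the counter). The black bar grip is 30 long, 10 wide, and stands 59 to 87 mm above the counter; its long direction is that of the lobe. Take it across its 10 mm width from above.
- eccentric: The turning eccentric knob: bar grip and, under it, the lobe, a round steel disc, radius 22 mm, 13 thick, from 41 to 54 mm above the counter. Origin on the knob's axis at the disc's underside; the disc's centre is 8 mm off the axis along its own -x.
- rack: Small white draining rack fixed on the counter, handy for standing the plate on end to take it the other way. Base 100 x 100 mm, 8 high; origin on the counter below its middle. Two wire hoops, 50 mm wide in x, 63 high, stand either side of a slot along rack x: 16 mm clear in y, flaring outwards above height 48. The plate stood in it leans up to 0.15 rad.
- slot (a point): Middle of the floor of the rack's slot, 8 mm above the counter.
- knife: Kitchen knife lying flat beyond the work, 283 mm long, not to be disturbed. Origin below where the handle meets the blade; blade along its +y, dark wooden handle along -y.
- bowl: Steel bowl, rim radius 55 mm, 50 high, not to be disturbed. Origin at the centre of its underside.
- oil: Amber oil bottle, 48 mm in diameter, 130 high, not to be disturbed. Origin at the centre of its underside.
- bed (a point): Middle of the bed's rubber top, 44 mm above the counter. The bed is 36 mm along holder x and 60 along holder y.
- fence (a point): Middle of the top edge of the fence's inner face: 28 mm to holder +x of the bed's middle, 50 mm above the counter. The fence is 64 long along holder y, 9 thick.
Mind the look-alikes: they are no part of the job. Of the things like the holder, leave any that is blue; of the rest the smaller one is meant.

How it is judged:
By the outcome, as a careful person would: the job done as asked, in the order asked, and still so for the second after the job is handed in, with the robot touching nothing.
It also fails if it takes over 69 s, if anything falls off the work surface, if the arm or the gripper's body presses on something with over 40 N, if the wrist force passes 120 N, or if a joint passes its speed limit or range.

## Working session

There is one attempt and no reset: what is moved stays moved. The work goes in short steps, Python scripts to look and compute and a tool call to move; the robot and the scene stay as the last step left them, time stands still between calls to the robot, and variables do not carry over. Pictures are saved under pics/ and viewed, at most 10 in all, crops included, and the job is handed in when it is done.

Besides the shell and the picture viewer there is one more tool, called after "Emit:" as name([rows], argument=value, ...), one row to a line, values as JSON. jog_arm: Moves the arm, as the interface text tells. Its arguments: {"type":"object","properties":{"moves":{"type":"array","items":{"type":"object","properties":{"fingers":{"type":"number"},"slide":{"type":"array","items":{"type":"number"}},"angular":{"type":"array","items":{"type":"number"}}}}},"squeeze":{"type":"number"}},"required":["moves"]}

```bash
mkdir -p pics
cat > h.py <<'E'
from workcell import *
import numpy as np, cv2
from scipy.spatial.transform import Rotation as R
def K(p):
    h=p["color"].shape[0]; f=h/2/np.tan(np.radians(p["fovy"])/2)
    return np.array([[f,0,p["cx"]],[0,f,p["cy"]],[0,0,1.]])
def T_tool(s):
    q=s["orientation"]; T=np.eye(4); T[:3,:3]=R.from_quat([q[1],q[2],q[3],q[0]]).as_matrix(); T[:3,3]=s["tcp_pos"]; return T
def pose(p,s=None):
    return np.array(p["world_from_camera"]) if "world_from_camera" in p else T_tool(s)@np.array(p["tool_from_camera"])
def at_z(p,px,z,s=None):
    u=cv2.undistortPoints(np.array([[px]],float),K(p),np.array(p["D"],float))[0,0]
    T=pose(p,s); d=T[:3,:3]@[u[0],u[1],1]; o=T[:3,3]
    return o+d*(z-o[2])/d[2]
def proj(p,X,s=None):
    T=np.linalg.inv(pose(p,s)); 
    return cv2.projectPoints(np.atleast_2d(X).astype(float),cv2.Rodrigues(T[:3,:3])[0],T[:3,3],K(p),np.array(p["D"],float))[0][:,0]
def save(p,n): cv2.imwrite(n,p["color"][:,:,::-1])
E
cat > a.py <<'E'
from h import *
s=get_state(); print({k:np.round(v,3).tolist() for k,v in s.items()})
for c in ["top","scene"]:
    p=read_camera(c); save(p,f"pics/{c}.png"); print(c,np.round(pose(p),2).tolist())
    for n,z in [("holder",0),("bed",.044),("fence",.05),("plate",.049),("knob_grip",.077),("rack",0),("slot",.008),("knife",0),("bowl",0),("oil",0)]:
        for d in tip_of(n,p)[:3]: print(n,round(d["p"],2),np.round(d["point"]),np.round(at_z(p,d["point"],z),3))
E
python3 a.py
```

```text
{'clock': 0.0, 'joint_pos': [1.117, 0.314, 0.045, 1.304, -0.0, 1.431], 'qvel': [0.001, -0.0, -0.0, -0.0, -0.0, -0.001], 'tau': [0.001, -48.063, 29.853, 0.019, -0.0, -0.0], 'tcp_pos': [0.177, 0.546, 0.241], 'orientation': [-0.0, 0.156, 0.988, -0.001], 'wrist_force': [0.428, -0.297, -0.312], 'ft_torque': [0.056, -0.021, 0.016], 'grip_force': 0.0, 'finger_gap': 0.086}
top [[-0.0, -1.0, 0.06, 0.49], [-1.0, 0.0, -0.0, 0.1], [0.0, -0.06, -1.0, 1.32], [0.0, 0.0, 0.0, 1.0]]
holder 0.73 [133. 166.] [0.699 0.501 0.   ]
holder 0.68 [237. 220.] [0.556 0.222 0.   ]
holder 0.58 [247. 304.] [0.336 0.196 0.   ]
bed 0.71 [236. 217.] [0.561 0.221 0.044]
bed 0.65 [248. 306.] [0.335 0.19  0.044]
bed 0.61 [128. 161.] [0.704 0.501 0.044]
fence 0.91 [129. 151.] [0.73  0.495 0.05 ]
fence 0.84 [235. 207.] [0.587 0.224 0.05 ]
fence 0.65 [248. 293.] [0.369 0.189 0.05 ]
plate 0.88 [235. 217.] [0.56  0.224 0.049]
knob_grip 0.62 [249. 342.] [0.252 0.185 0.077]
knob_grip 0.61 [240. 237.] [0.509 0.207 0.077]
knob_grip 0.59 [130. 178.] [0.656 0.484 0.077]
rack 0.6 [386. 228.] [ 0.535 -0.172  0.   ]
slot 0.74 [389. 2
[... 484 characters left out ...]
]
bed 0.81 [233. 159.] [0.305 0.195 0.044]
bed 0.73 [283. 199.] [0.518 0.192 0.044]
fence 0.91 [247. 168.] [0.366 0.197 0.05 ]
fence 0.7 [307. 210.] [0.597 0.21  0.05 ]
fence 0.64 [404. 179.] [0.737 0.5   0.05 ]
plate 0.79 [301. 201.] [0.562 0.223 0.049]
knob_grip 0.83 [220. 140.] [0.245 0.201 0.077]
knob_grip 0.75 [382. 158.] [0.647 0.494 0.077]
knob_grip 0.57 [286. 189.] [0.515 0.207 0.077]
rack 0.87 [195. 296.] [ 0.542 -0.177  0.   ]
slot 0.9 [197. 294.] [ 0.543 -0.172  0.008]
slot 0.7 [282. 198.] [0.499 0.211 0.008]
knife 0.78 [282. 311.] [ 0.739 -0.045  0.   ]
knife 0.24 [300. 208.] [0.558 0.226 0.   ]
bowl 0.93 [350. 241.] [0.739 0.243 0.   ]
oil 0.73 [227. 365.] [ 0.737 -0.244  0.   ]
```

View pics/top.png

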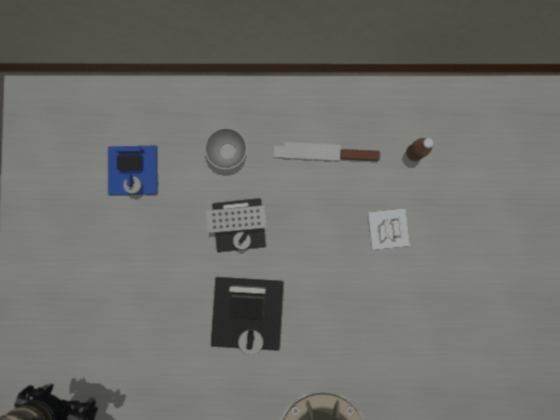

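View pics/scene.png

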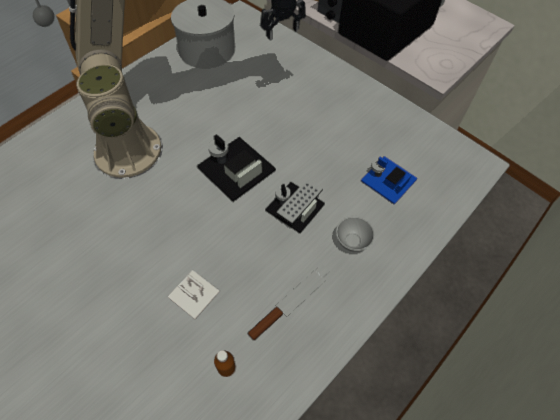

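The top view shows the small black holder with the dimpled plate at about (238,222), the large black and blue look-alikes at (247,313) and (133,170), and the rack at (389,229) with its slot along world x. The scene view agrees.

Plan: grip the plate's −y end with the tool tilted 45°, stand it in the rack, regrasp from the other side, lay it back, then turn the knob.

```bash
cat >> h.py <<'E'
def rot(phi,psi):
    "tool y along (cos psi,sin psi), tool leaning to point along +y' by phi deg"
    f=np.radians(phi); y=np.array([np.cos(psi),np.sin(psi),0]); l=np.array([-np.sin(psi),np.cos(psi),0])
    z=np.sin(f)*l-np.cos(f)*np.array([0,0,1.]); return np.c_[np.cross(y,z),y,z]
def delta(pos,phi,psi,grasp=True,s=None):
    "slide/angular; pos is where the grasp point (8 mm behind TCP) goes, or the TCP"
    T=T_tool(s or get_state()); Rt=rot(phi,psi); p=np.array(pos,float)+(0.008*Rt[:,2] if grasp else 0)
    d=T[:3,:3].T@(p-T[:3,3])*1000; a=np.degrees(R.from_matrix(T[:3,:3].T@Rt).as_rotvec())
    print("slide",np.round(d,1).tolist(),"ang",np.round(a,2).tolist()); return d,a
E
python3 -c "
from h import *
s=get_state();p=read_camera('wrist');print(np.round(p['tool_from_camera'],3).tolist(),p['fovy'])
delta([.5,.2,.30],0,.06,False)
delta([.5,.1,.30],0,.06,False)"
```

```text
[[0.0, -0.964, -0.265, 0.068], [1.0, 0.0, 0.0, 0.001], [-0.0, -0.265, 0.964, -0.131], [0.0, 0.0, 0.0, 1.0]] 69.33394720043553
slide [-413.8, -230.5, -57.7] ang [0.0, -0.0, 68.58]
slide [-444.7, -325.6, -57.7] ang [0.0, -0.0, 68.58]
```

```bash
python3 -c "
from h import *
delta([.545,.25,.28],0,.06,False)"
```

```text
slide [-441.2, -169.0, -37.7] ang [0.0, -0.0, 68.58]
```

Emit:
jog_arm([
  {"fingers": 0, "slide": [-441, -169, -38], "angular": [0, 0, 68.6]},
  {"fingers": 0, "slide": [-441, -169, -38], "angular": [0, 0, 68.6]},
  {"fingers": 0, "slide": [-441, -169, -38], "angular": [0, 0, 68.6]},
  {"fingers": 0, "slide": [-441, -169, -38], "angular": [0, 0, 68.6]},
  {"fingers": 0, "slide": [-441, -169, -38], "angular": [0, 0, 68.6]},
  {"fingers": 0, "slide": [-441, -169, -38], "angular": [0, 0, 68.6]},
  {"fingers": 0, "slide": [-441, -169, -38], "angular": [0, 0, 68.6]},
  {"fingers": 0, "slide": [-441, -169, -38], "angular": [0, 0, 68.6]},
  {"fingers": 0, "slide": [-441, -169, -38], "angular": [0, 0, 68.6]},
  {"fingers": 0, "slide": [-441, -169, -38], "angular": [0, 0, 68.6]},
])

```text
clock: 1.98
tcp_pos: [0.5019, 0.2843, 0.2761]
orientation: [0.0, 0.688, 0.726, 0.0]
wrist_force: [0.2, 0.3, -0.4]
finger_gap: 0.0856
grip_force: 0.0
```

Emit:
jog_arm([
  {"fingers": 0, "slide": [-30, 46, -4], "angular": [0, 0, 0]},
  {"fingers": 0, "slide": [-30, 46, -4], "angular": [0, 0, 0]},
  {"fingers": 0, "slide": [-30, 46, -4], "angular": [0, 0, 0]},
  {"fingers": 0, "slide": [-30, 46, -4], "angular": [0, 0, 0]},
])

```text
clock: 2.32
tcp_pos: [0.5485, 0.2582, 0.2792]
orientation: [-0.0, 0.686, 0.727, -0.0]
wrist_force: [-0.4, 0.3, 0.5]
finger_gap: 0.0851
grip_force: 0.0
```

```bash
cat > w.py <<'E'
from h import *
import sys
s=get_state(); print(np.round(s["tcp_pos"],4),np.round(s["joint_pos"],2)); p=read_camera("wrist"); save(p,f"pics/{sys.argv[1]}.png")
for a in sys.argv[2:]:
    n,z=a.split(":")
    for d in tip_of(n,p)[:2]: print(n,round(d["p"],2),np.round(d["point"],1),np.round(at_z(p,d["point"],float(z),s),4))
E
python3 w.py w1 holder:0 bed:.044 fence:.05 plate:.049 knob_grip:.077 eccentric:.041
```

```text
[0.5485 0.2582 0.2792] [0.31 0.37 0.22 1.42 0.   1.82]
holder 0.68 [134.  212.9] [0.3382 0.1946 0.    ]
holder 0.49 [289.9 216.5] [0.5611 0.2026 0.    ]
bed 0.59 [111.3 228.4] [0.328  0.1857 0.044 ]
fence 0.88 [139.8 234.1] [0.3688 0.1827 0.05  ]
fence 0.87 [313.4 212.9] [0.5877 0.2241 0.05  ]
plate 0.7 [290.6 212.1] [0.5596 0.2231 0.049 ]
knob_grip 0.77 [247.2 231.4] [0.5095 0.2048 0.077 ]
knob_grip 0.59 [ 28.9 253.3] [0.2338 0.1576 0.077 ]
eccentric 0.86 [253.5 224.6] [0.5136 0.2014 0.041 ]
eccentric 0.78 [ 59.6 231.7] [0.2523 0.175  0.041 ]
```

View pics/w1.png

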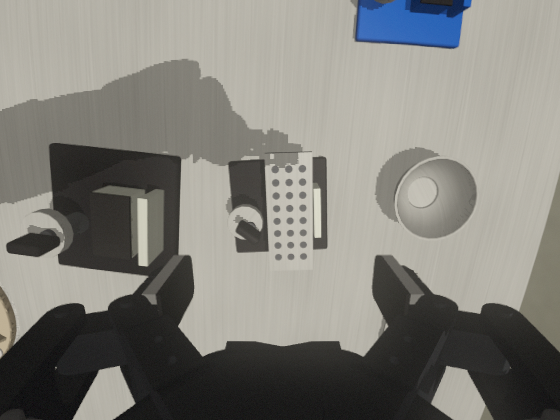

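The wrist view shows the dimpled plate with corners near (267,153), (311,152), (272,269) and (313,269). The fence is a pale strip at x≈317 and the knob bar is at (247,231), pointing down-right.

```bash
cat > c.py <<'E'
from h import *
s=get_state(); p=read_camera("wrist"); g=cv2.cvtColor(p["color"],cv2.COLOR_RGB2GRAY)
def cor(pts): return cv2.cornerSubPix(g,np.array(pts,np.float32).reshape(-1,1,2),(5,5),(-1,-1),(3,50,.01))[:,0]
for n,z,pts in [("base",.012,[(230,162),(237,251),(327,157),(327,247)]),("plate",.054,[(267,153),(272,269),(311,152),(313,269)]),("fence",.05,[(313,187),(314,238),(321,187),(321,238)])]:
    c=cor(pts); w=np.array([at_z(p,q,z,s)[:2] for q in c]); print(n,np.round(c,1).tolist()); print(np.round(w,4).tolist(),np.round(w.mean(0),4),"yaw",[round(float(np.arctan2(-(w[i+1]-w[i])[0],(w[i+1]-w[i])[1])),4) for i in (0,2)])
m=g[195:265,220:275]; cv2.imwrite("pics/knob.png",cv2.resize(p["color"][130:280,200:340,::-1],None,fx=4,fy=4,interpolation=2))
E
python3 c.py
```

```text
base [[228.6999969482422, 163.0], [237.1999969482422, 252.8000030517578], [325.79998779296875, 158.10000610351562], [327.0, 248.60000610351562]]
[[0.4748, 0.2758], [0.4889, 0.1489], [0.6014, 0.29], [0.6158, 0.1633]] [0.5452 0.2195] yaw [-3.0309, -3.0286]
plate [[270.70001220703125, 154.6999969482422], [269.6000061035156, 270.79998779296875], [312.79998779296875, 156.89999389648438], [311.79998779296875, 270.29998779296875]]
[[0.5307, 0.2938], [0.5369, 0.1452], [0.58, 0.2943], [0.5916, 0.1492]] [0.5598 0.2206] yaw [-3.0999, -3.0621]
fence [[313.29998779296875, 189.39999389648438], [313.5, 238.1999969482422], [322.79998779296875, 190.8000030517578], [323.8999938964844, 236.60000610351562]]
[[0.5844, 0.2549], [0.5902, 0.192], [0.5961, 0.254], [0.6032, 0.1951]] [0.5935 0.224 ] yaw [-3.0499, -3.0209]
```

View pics/knob.png

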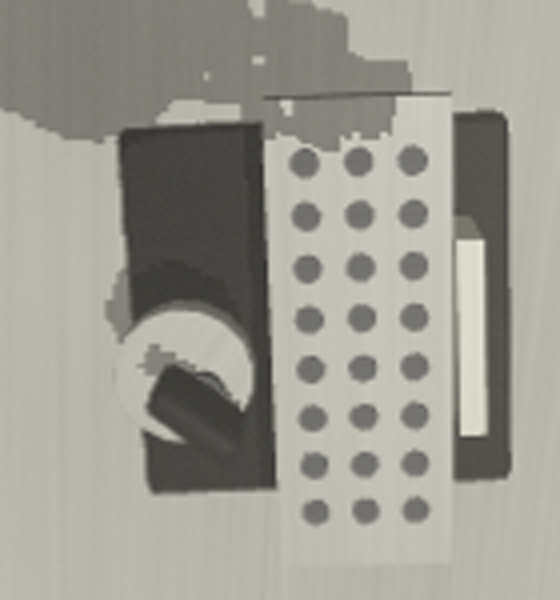

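The crop shows the plate nearly parallel to the fence, with the dimple columns clear and the bar at about 35° in the image. Next I'll work out the plate's pose from the dimples, then look at the rack.

```bash
python3 -c "
from h import *
s=get_state();p=read_camera('wrist')
q=[(304,163),(316,512),(358,161),(366,512),(412,160),(414,510)]
w=np.array([at_z(p,((a-1.5)/4+200,(b-1.5)/4+130),.054,s)[:2] for a,b in q]);print(np.round(w,4).tolist(),w.mean(0),[np.arctan2(w[i,0]-w[i+1,0],w[i+1,1]-w[i,1])-0 for i in (0,2,4)])
delta([.535,-.125,.28],0,.06,False)"
```

```text
[[0.5377, 0.2757], [0.5477, 0.1643], [0.5535, 0.2773], [0.5637, 0.1653], [0.5694, 0.2786], [0.5789, 0.1669]] [0.55848956 0.22135401] [np.float64(-3.0517381114450477), np.float64(-3.051404024993785), np.float64(-3.0565629059373753)]
slide [-382.8, -36.0, -0.1] ang [0.02, -0.01, 0.05]
```

Emit:
jog_arm([
  {"slide": [-383, -36, 0], "angular": [0, 0, 0]},
  {"slide": [-383, -36, 0], "angular": [0, 0, 0]},
  {"slide": [-383, -36, 0], "angular": [0, 0, 0]},
  {"slide": [-383, -36, 0], "angular": [0, 0, 0]},
  {"slide": [-383, -36, 0], "angular": [0, 0, 0]},
  {"slide": [-383, -36, 0], "angular": [0, 0, 0]},
  {"slide": [-383, -36, 0], "angular": [0, 0, 0]},
  {"slide": [-383, -36, 0], "angular": [0, 0, 0]},
  {"slide": [-383, -36, 0], "angular": [0, 0, 0]},
  {"slide": [-383, -36, 0], "angular": [0, 0, 0]},
])

```text
schema error: expected keys fingers, slide, angular
```

Emit:
jog_arm([
  {"slide": [0, 0, 0], "angular": [0, 0, 0]},
  {"slide": [0, 0, 0], "angular": [0, 0, 0]},
  {"slide": [0, 0, 0], "angular": [0, 0, 0]},
])

```text
schema error: expected keys fingers, slide, angular
```

```bash
python3 w.py w2 rack:0 slot:.008; python3 -c "
import cv2;i=cv2.imread('pics/w2.png');cv2.imwrite('pics/w2c.png',cv2.resize(i[110:310,190:390],None,fx=3,fy=3,interpolation=2))"
```

```text
[0.5476 0.2593 0.28  ] [0.31 0.37 0.22 1.42 0.   1.82]
```

View pics/w2c.png

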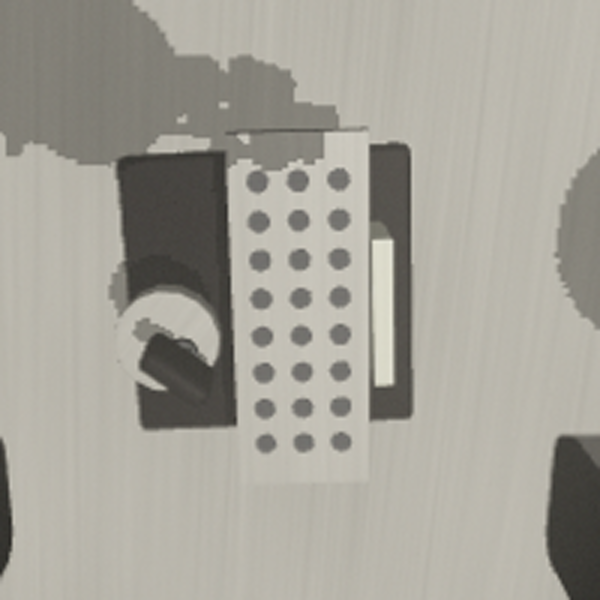

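The moves were refused because "fingers" was missing from the rows, so the picture still shows the holder. Sending them again.

Emit:
jog_arm([
  {"fingers": 0, "slide": [-383, -36, 0], "angular": [0, 0, 0]},
  {"fingers": 0, "slide": [-383, -36, 0], "angular": [0, 0, 0]},
  {"fingers": 0, "slide": [-383, -36, 0], "angular": [0, 0, 0]},
  {"fingers": 0, "slide": [-383, -36, 0], "angular": [0, 0, 0]},
  {"fingers": 0, "slide": [-383, -36, 0], "angular": [0, 0, 0]},
  {"fingers": 0, "slide": [-383, -36, 0], "angular": [0, 0, 0]},
  {"fingers": 0, "slide": [-383, -36, 0], "angular": [0, 0, 0]},
  {"fingers": 0, "slide": [-383, -36, 0], "angular": [0, 0, 0]},
  {"fingers": 0, "slide": [-383, -36, 0], "angular": [0, 0, 0]},
  {"fingers": 0, "slide": [-383, -36, 0], "angular": [0, 0, 0]},
])

```text
clock: 3.75
tcp_pos: [0.5349, -0.1313, 0.2796]
orientation: [0.001, 0.688, 0.726, -0.001]
wrist_force: [0.6, -1.1, 0.8]
finger_gap: 0.0855
grip_force: 0.0
```

Emit:
jog_arm([
  {"fingers": 0, "slide": [0, 0, 0], "angular": [0, 0, 0]},
  {"fingers": 0, "slide": [0, 0, 0], "angular": [0, 0, 0]},
  {"fingers": 0, "slide": [0, 0, 0], "angular": [0, 0, 0]},
])

```text
clock: 4.0
tcp_pos: [0.5351, -0.1247, 0.2797]
orientation: [-0.0, 0.685, 0.728, 0.0]
wrist_force: [-0.4, -0.1, 0.3]
finger_gap: 0.0853
grip_force: 0.0
```

```bash
python3 w.py w2 rack:0 slot:.008; python3 -c "
import cv2;i=cv2.imread('pics/w2.png');cv2.imwrite('pics/w2d.png',cv2.resize(i[110:310,190:390],None,fx=3,fy=3,interpolation=2))"
```

```text
[ 0.5351 -0.1247  0.2797] [-0.38  0.26  0.06  1.37  0.    1.13]
rack 0.87 [277.6 213.5] [ 0.5305 -0.1769  0.    ]
slot 0.92 [279.1 215.4] [ 0.5328 -0.1772  0.008 ]
```

View pics/w2d.png

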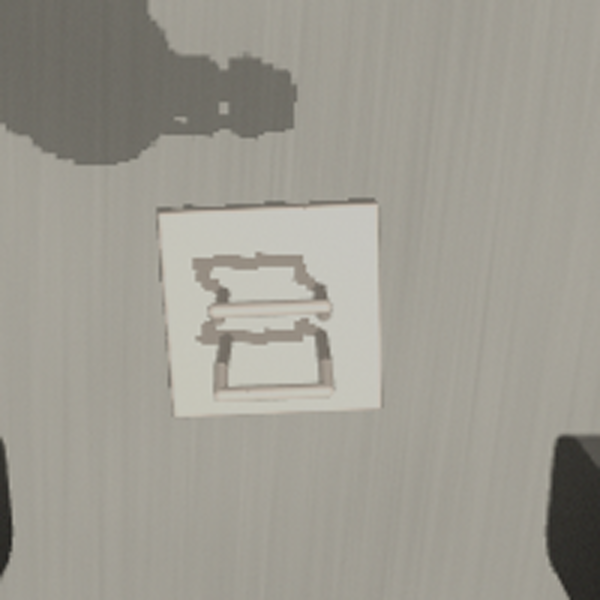

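The crop shows the rack's base with corners (160,209), (378,202), (381,407) and (175,415). The hoop tops run (215,311)–(328,307) and (217,396)–(332,390), so the slot lies along world x with a small yaw.

```bash
python3 -c "
from h import *
s=get_state();p=read_camera('wrist');f=lambda q,z:np.array([at_z(p,((a-1)/3+190,(b-1)/3+110),z,s)[:2] for a,b in q])
w=f([(160,209),(378,202),(381,407),(175,415)],.008);print(np.round(w,4).tolist(),w.mean(0))
for i,j in [(0,1),(3,2)]: d=w[j]-w[i];print(np.arctan2(d[1],d[0]))
h=f([(215,311),(328,307),(217,396),(332,390)],.061);print(np.round(h,4).tolist(),h.mean(0),[np.arctan2(*(h[i+1]-h[i])[::-1]) for i in (0,2)])
c=np.array([.5585,.2214]); l=np.array([-np.sin(.09),np.cos(.09)])
g=np.r_[c-l*.062,.049]; Rt=rot(45,.09); print(g)
delta(g-.11*Rt[:,2],45,.09)"
```

```text
[[0.4817, -0.1294], [0.5788, -0.1202], [0.5892, -0.2179], [0.4916, -0.2282]] [ 0.53535915 -0.17392447]
0.09485094424496224
0.10443719030934352
[[0.5114, -0.1597], [0.5564, -0.1552], [0.5138, -0.196], [0.5607, -0.1904]] [ 0.53555155 -0.1753259 ] [np.float64(0.09944371518214315), np.float64(0.11845614204908553)]
[0.56407247 0.15965093 0.049     ]
slide [209.5, 48.3, 158.8] ang [0.64, 44.99, -1.52]
```

Emit:
jog_arm([
  {"fingers": 0, "slide": [209.5, 48, 159], "angular": [0.6, 45, -1.5]},
  {"fingers": 0, "slide": [209.5, 48, 159], "angular": [0.6, 45, -1.5]},
  {"fingers": 0, "slide": [209.5, 48, 159], "angular": [0.6, 45, -1.5]},
  {"fingers": 0, "slide": [209.5, 48, 159], "angular": [0.6, 45, -1.5]},
  {"fingers": 0, "slide": [209.5, 48, 159], "angular": [0.6, 45, -1.5]},
  {"fingers": 0, "slide": [209.5, 48, 159], "angular": [0.6, 45, -1.5]},
  {"fingers": 0, "slide": [209.5, 48, 159], "angular": [0.6, 45, -1.5]},
  {"fingers": 0, "slide": [209.5, 48, 159], "angular": [0.6, 45, -1.5]},
  {"fingers": 0, "slide": [209.5, 48, 159], "angular": [0.6, 45, -1.5]},
  {"fingers": 0, "slide": [209.5, 48, 159], "angular": [0.6, 45, -1.5]},
])

```text
clock: 5.03
tcp_pos: [0.5713, 0.0861, 0.1221]
orientation: [-0.281, 0.624, 0.682, 0.259]
wrist_force: [0.5, -0.3, 0.2]
finger_gap: 0.0852
grip_force: 0.0
```

```bash
cat > g.py <<'E'
from h import *
print(np.round(get_state()["joint_pos"],2)); delta([.56407,.15965,.049],45,.09)
E
python3 g.py; python3 w.py w3 plate:.049
```

```text
[-0.33  0.59 -0.07  1.3   0.7   1.01]
slide [0.8, -0.9, 111.9] ang [0.18, 0.12, 0.03]
[0.5713 0.0861 0.1221] [-0.33  0.59 -0.07  1.3   0.7   1.01]
plate 0.88 [281.9 153.7] [0.5586 0.2186 0.049 ]
```

View pics/w3.png

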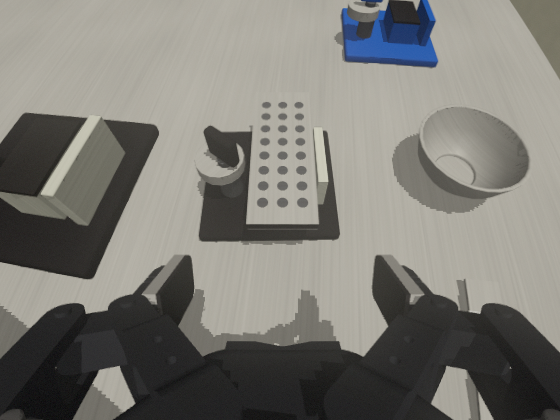

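The plate is centred between the fingers at (282,153) and aligned, so I'll advance and close.

Emit:
jog_arm([
  {"fingers": 0, "slide": [1, -1, 40], "angular": [0.2, 0, 0]},
  {"fingers": 0, "slide": [1, -1, 75], "angular": [0.2, 0, 0]},
  {"fingers": 0, "slide": [1, -1, 100], "angular": [0.2, 0, 0]},
  {"fingers": 0, "slide": [1, -1, 115], "angular": [0.2, 0, 0]},
  {"fingers": 0, "slide": [1, -1, 115], "angular": [0.2, 0, 0]},
  {"fingers": 0, "slide": [1, -1, 115], "angular": [0.2, 0, 0]},
  {"fingers": 0, "slide": [1, -1, 115], "angular": [0.2, 0, 0]},
])

```text
clock: 5.72
tcp_pos: [0.564, 0.1669, 0.042]
orientation: [-0.282, 0.624, 0.682, 0.258]
wrist_force: [0.2, -0.1, 1.0]
finger_gap: 0.0855
grip_force: 0.0
```

Emit:
jog_arm([
  {"fingers": 0.6, "slide": [0, 0, 0], "angular": [0, 0, 0]},
  {"fingers": 0.6, "slide": [0, 0, 0], "angular": [0, 0, 0]},
  {"fingers": 0.6, "slide": [0, 0, 0], "angular": [0, 0, 0]},
  {"fingers": 0.6, "slide": [0, 0, 0], "angular": [0, 0, 0]},
  {"fingers": 0.6, "slide": [0, 0, 0], "angular": [0, 0, 0]},
  {"fingers": 0.6, "slide": [0, 0, 0], "angular": [0, 0, 0]},
  {"fingers": 0.6, "slide": [0, 0, 0], "angular": [0, 0, 0]},
  {"fingers": 0.6, "slide": [0, 0, 0], "angular": [0, 0, 0]},
], squeeze=80)

```text
clock: 6.38
tcp_pos: [0.5636, 0.1669, 0.0413]
orientation: [-0.282, 0.624, 0.681, 0.258]
wrist_force: [-1.4, -4.5, 6.0]
finger_gap: 0.0545
grip_force: 82.6
```

```bash
python3 g.py
```

```text
[-0.2   0.63 -0.23  1.    0.74  1.17]
slide [0.4, -0.1, -2.6] ang [0.07, 0.0, -0.08]
```

```bash
cat >> h.py <<'E'
def M(Rm,t): T=np.eye(4); T[:3,:3]=Rm; T[:3,3]=t; return T
def hold(plateT,name): np.save(name,np.linalg.inv(T_tool(get_state()))@plateT)
def dplate(name,plateT):
    T=T_tool(get_state()); D=np.linalg.inv(T)@plateT@np.linalg.inv(np.load(name))
    print("slide",np.round(D[:3,3]*1000,1).tolist(),"ang",np.round(np.degrees(R.from_matrix(D[:3,:3]).as_rotvec()),2).tolist())
def Rp(yaw,roll): return (R.from_euler("z",yaw)*R.from_euler("x",roll,degrees=True)).as_matrix()
E
python3 -c "
from h import *
hold(M(Rp(.09,0),[.5585,.2214,.049]),'A.npy')
dplate('A.npy',M(Rp(.09,0),[.5585,.2214,.25]))
dplate('A.npy',M(Rp(.10,-90),[.5355,-.1745,.25]))"
```

```text
slide [142.1, -0.0, -142.1] ang [0.0, 0.0, -0.0]
slide [-57.9, -57.8, -430.5] ang [-0.13, -90.0, -0.75]
```

Emit:
jog_arm([
  {"fingers": 0.6, "slide": [7, 0, -7], "angular": [0, 0, 0]},
  {"fingers": 0.6, "slide": [21, 0, -21], "angular": [0, 0, 0]},
  {"fingers": 0.6, "slide": [45, 0, -45], "angular": [0, 0, 0]},
  {"fingers": 0.6, "slide": [70, 0, -70], "angular": [0, 0, 0]},
  {"fingers": 0.6, "slide": [95, 0, -95], "angular": [0, 0, 0]},
  {"fingers": 0.6, "slide": [120, 0, -120], "angular": [0, 0, 0]},
  {"fingers": 0.6, "slide": [142, 0, -142], "angular": [0, 0, 0]},
  {"fingers": 0.6, "slide": [142, 0, -142], "angular": [0, 0, 0]},
])

```text
clock: 7.05
tcp_pos: [0.5649, 0.1676, 0.2479]
orientation: [-0.28, 0.623, 0.683, 0.26]
wrist_force: [0.6, -0.6, -2.6]
finger_gap: 0.0548
grip_force: 85.1
```

```bash
python3 -c "
from h import *
print(np.round(get_state()['joint_pos'],2));save(read_camera('wrist'),'pics/w4.png')
dplate('A.npy',M(Rp(.10,-90),[.5355,-.1745,.25]))"
```

```text
[-0.2   0.43  0.02  1.42  0.75  1.17]
slide [-202.3, -58.8, -286.7] ang [0.15, -89.86, -0.65]
```

View pics/w4.png

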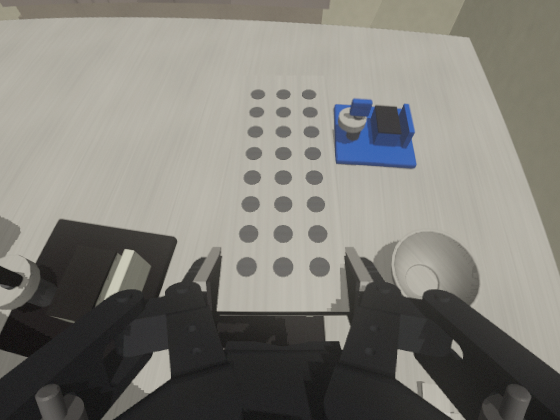

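The plate is held squarely, with its dimple grid running from (258,95) to (320,267). I'll use the grid for a PnP check of the plate's pose in the tool.

```bash
python3 -c "
from h import *
p=read_camera('wrist');g=cv2.cvtColor(p['color'],cv2.COLOR_RGB2GRAY)
rows=[(95,258,283,309),(112,257,284,310),(132,255.5,284,311.5),(154,254,283.5,313),(177.5,252,283.5,314.5),(204.5,250.5,283.5,316.5),(234,248.5,283,318),(267,246.5,283.5,320)]
I=[];O=[]
for i,r in enumerate(rows):
  for j in range(3):
    x,y=int(round(r[1+j])),int(r[0]); w=g[y-11:y+12,x-12:x+13].astype(float); t=(w.max()*.5+w.min()*.5); m=w<t
    n,lab,st,ce=cv2.connectedComponentsWithStats(m.astype(np.uint8)); k=lab[11,12]
    if k==0 or st[k,4]>320: print('skip',i,j); continue
    I.append([x-12+ce[k][0],y-11+ce[k][1]]);O.append([(j-1)*.016,(3.5-i)*.016,.005])
I=np.array(I);O=np.array(O)
ok,rv,tv=cv2.solvePnP(O,I,K(p),np.array(p['D'],float))
T=np.array(p['tool_from_camera'])@M(cv2.Rodrigues(rv)[0],tv[:,0])
e=cv2.projectPoints(O,rv,tv,K(p),np.array(p['D'],float))[0][:,0]-I;print('rms',np.sqrt((e**2).mean()))
A=np.load('A.npy');print(np.round(A[:3,3]*1000,1),np.round(T[:3,3]*1000,1),np.degrees(R.from_matrix(A[:3,:3].T@T[:3,:3]).as_rotvec()))
np.save('A2.npy',T)
W=T_tool(get_state())@T;print(W)
dplate('A2.npy',M(Rp(.10,-90),[.5355,-.1745,.25]))"
```

```text
rms 0.053951433976806094
[44.2 -0.2 33.2] [43.6 -0.4 34.1] [-0.27214812 -0.02161756 -0.16733602]
[[ 0.9960521  -0.08875367 -0.00173024  0.55797419]
 [ 0.08876332  0.99603041  0.00666984  0.22207962]
 [ 0.00113139 -0.00679709  0.99997626  0.24864511]
 [ 0.          0.          0.          1.        ]]
slide [-200.0, -57.8, -288.1] ang [0.1, -89.61, -0.61]
```

Emit:
jog_arm([
  {"fingers": 0.6, "slide": [-7, -2, -10], "angular": [0, -3, 0]},
  {"fingers": 0.6, "slide": [-20, -6, -29], "angular": [0, -9, 0]},
  {"fingers": 0.6, "slide": [-35, -10, -50], "angular": [0, -15.5, 0]},
  {"fingers": 0.6, "slide": [-50, -14, -72], "angular": [0, -22.5, -0.1]},
  {"fingers": 0.6, "slide": [-65, -19, -94], "angular": [0, -29, -0.2]},
  {"fingers": 0.6, "slide": [-80, -23, -115], "angular": [0, -36, -0.2]},
  {"fingers": 0.6, "slide": [-95, -27, -137], "angular": [0, -42.5, -0.3]},
  {"fingers": 0.6, "slide": [-110, -32, -158], "angular": [0, -49, -0.3]},
  {"fingers": 0.6, "slide": [-125, -36, -180], "angular": [0, -56, -0.4]},
  {"fingers": 0.6, "slide": [-140, -40, -202], "angular": [0, -62.5, -0.4]},
])

```text
clock: 7.98
tcp_pos: [0.5437, -0.0774, 0.2835]
orientation: [0.113, 0.664, 0.732, -0.105]
wrist_force: [-0.3, -0.5, -4.2]
finger_gap: 0.0545
grip_force: 84.8
```

```bash
python3 -c "
from h import *
print(np.round(get_state()['joint_pos'],2))
dplate('A2.npy',M(Rp(.10,-90),[.5355,-.1745,.25]))"
```

```text
[-0.13  0.21 -0.02  1.27 -0.3   1.33]
slide [-104.5, -17.2, 11.0] ang [-0.23, -27.0, -0.09]
```

Emit:
jog_arm([
  {"fingers": 0.6, "slide": [-26, -4, 3], "angular": [0, -7, 0]},
  {"fingers": 0.6, "slide": [-52, -9, 6], "angular": [-0.1, -14, 0]},
  {"fingers": 0.6, "slide": [-78, -13, 8], "angular": [-0.2, -20.5, 0]},
  {"fingers": 0.6, "slide": [-96, -16, 10], "angular": [-0.2, -25, 0]},
  {"fingers": 0.6, "slide": [-104.5, -17.2, 11], "angular": [-0.2, -27, 0]},
  {"fingers": 0.6, "slide": [-104.5, -17.2, 11], "angular": [-0.2, -27, 0]},
  {"fingers": 0.6, "slide": [-104.5, -17.2, 11], "angular": [-0.2, -27, 0]},
  {"fingers": 0.6, "slide": [-104.5, -17.2, 11], "angular": [-0.2, -27, 0]},
])

```text
clock: 8.65
tcp_pos: [0.5371, -0.1803, 0.3044]
orientation: [0.28, 0.622, 0.686, -0.253]
wrist_force: [0.0, -0.1, -3.0]
finger_gap: 0.0548
grip_force: 85.0
```

```bash
cat > d.py <<'E'
from h import *
print(np.round(get_state()['joint_pos'],2))
for z in (.25,.15,.083): dplate('A2.npy',M(Rp(.10,-90),[.5355,-.1745,z]))
E
python3 d.py; python3 w.py w5 slot:.008 rack:0
```

```text
[-0.11  0.16 -0.21  1.   -0.75  1.28]
slide [-1.2, -0.6, 0.4] ang [-0.0, -0.37, -0.11]
slide [68.8, -0.7, 71.9] ang [-0.0, -0.37, -0.11]
slide [115.6, -0.7, 119.8] ang [-0.0, -0.37, -0.11]
[ 0.5371 -0.1803  0.3044] [-0.11  0.16 -0.21  1.   -0.75  1.28]
```

View pics/w5.png

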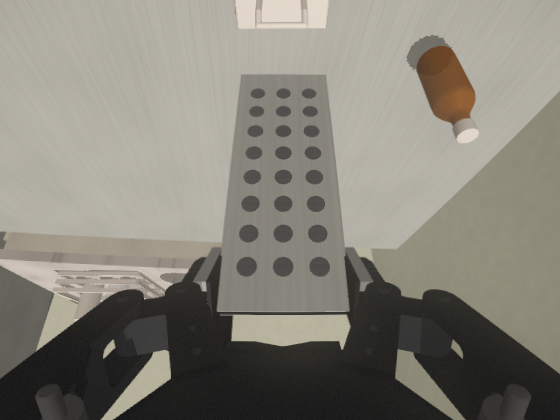

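The grip hasn't changed and the rack at (281,15) lines up with the plate. Descending.

Emit:
jog_arm([
  {"fingers": 0.6, "slide": [20, -0.6, 20], "angular": [0, -0.4, -0.1]},
  {"fingers": 0.6, "slide": [40, -0.6, 40], "angular": [0, -0.4, -0.1]},
  {"fingers": 0.6, "slide": [60, -0.7, 62], "angular": [0, -0.4, -0.1]},
  {"fingers": 0.6, "slide": [69, -0.7, 72], "angular": [0, -0.4, -0.1]},
  {"fingers": 0.6, "slide": [81, -0.7, 84], "angular": [0, -0.4, -0.1]},
  {"fingers": 0.6, "slide": [92, -0.7, 96], "angular": [0, -0.4, -0.1]},
  {"fingers": 0.6, "slide": [103, -0.7, 107], "angular": [0, -0.4, -0.1]},
  {"fingers": 0.6, "slide": [109, -0.7, 113], "angular": [0, -0.4, -0.1]},
  {"fingers": 0.6, "slide": [109, -0.7, 113], "angular": [0, -0.4, -0.1]},
])

```text
clock: 9.55
tcp_pos: [0.5364, -0.182, 0.1467]
orientation: [0.282, 0.62, 0.686, -0.257]
wrist_force: [0.2, -0.8, -4.4]
finger_gap: 0.0548
grip_force: 85.3
```

```bash
python3 d.py
```

```text
[-0.11  0.29 -0.47  0.61 -0.76  1.27]
slide [-111.1, -0.1, -112.6] ang [-0.06, 0.09, 0.03]
slide [-40.6, 0.2, -41.6] ang [-0.06, 0.09, 0.03]
slide [6.6, 0.3, 5.9] ang [-0.06, 0.09, 0.03]
```

Emit:
jog_arm([
  {"fingers": 0.6, "slide": [2, 0, 2], "angular": [0, 0, 0]},
  {"fingers": 0.6, "slide": [4, 0, 4], "angular": [0, 0, 0]},
  {"fingers": 0.6, "slide": [5.5, 0, 5.5], "angular": [0, 0, 0]},
  {"fingers": 0.6, "slide": [5.5, 0, 5.5], "angular": [0, 0, 0]},
])

```text
clock: 9.88
tcp_pos: [0.5376, -0.1821, 0.1413]
orientation: [0.284, 0.621, 0.685, -0.256]
wrist_force: [0.4, -0.4, -2.6]
finger_gap: 0.0548
grip_force: 85.2
```

Emit:
jog_arm([
  {"fingers": 0.6, "slide": [1, 0, 1], "angular": [0, 0, 0]},
  {"fingers": 0.6, "slide": [2, 0, 2], "angular": [0, 0, 0]},
  {"fingers": 0.6, "slide": [2, 0, 2], "angular": [0, 0, 0]},
])

```text
clock: 10.13
tcp_pos: [0.5374, -0.1822, 0.1381]
orientation: [0.283, 0.621, 0.685, -0.256]
wrist_force: [0.1, -0.2, -3.2]
finger_gap: 0.0548
grip_force: 85.2
```

Emit:
jog_arm([
  {"fingers": 0.6, "slide": [0.7, 0, 0.7], "angular": [0, 0, 0]},
  {"fingers": 0.6, "slide": [1.4, 0, 1.4], "angular": [0, 0, 0]},
  {"fingers": 0.6, "slide": [1.4, 0, 1.4], "angular": [0, 0, 0]},
])

```text
clock: 10.38
tcp_pos: [0.5376, -0.1824, 0.137]
orientation: [0.284, 0.62, 0.685, -0.256]
wrist_force: [-0.8, 0.8, 1.2]
finger_gap: 0.0547
grip_force: 85.8
```

Emit:
jog_arm([
  {"fingers": 0.2, "slide": [0, 0, 0], "angular": [0, 0, 0]},
  {"fingers": 0, "slide": [0, 0, 0], "angular": [0, 0, 0]},
  {"fingers": 0, "slide": [0, 0, 0], "angular": [0, 0, 0]},
  {"fingers": 0, "slide": [0, 0, 0], "angular": [0, 0, 0]},
  {"fingers": 0, "slide": [0, 0, 0], "angular": [0, 0, 0]},
  {"fingers": 0, "slide": [0, 0, -20], "angular": [0, 0, 0]},
  {"fingers": 0, "slide": [0, 0, -50], "angular": [0, 0, 0]},
  {"fingers": 0, "slide": [0, 0, -85], "angular": [0, 0, 0]},
  {"fingers": 0, "slide": [0, 0, -120], "angular": [0, 0, 0]},
  {"fingers": 0, "slide": [0, 0, -120], "angular": [0, 0, 0]},
])

```text
clock: 11.22
tcp_pos: [0.5311, -0.0951, 0.2262]
orientation: [0.286, 0.62, 0.685, -0.254]
wrist_force: [0.6, 0.4, 0.6]
finger_gap: 0.0854
grip_force: 0.0
```

```bash
cat > pnp.py <<'E'
from h import *
# dimple PnP starting from a predicted plate pose in world
def dimples(Wp,fine=True):
    s=get_state(); p=read_camera('wrist'); g=cv2.cvtColor(p['color'],cv2.COLOR_RGB2GRAY)
    O=np.array([[(j-1)*.016,(3.5-i)*.016,.005] for i in range(8) for j in range(3)])
    q=proj(p,(Wp[:3,:3]@O.T).T+Wp[:3,3],s); I=[];Q=[]
    n,lab,st,ce=cv2.connectedComponentsWithStats((cv2.adaptiveThreshold(g,255,1,1,41,12)).astype(np.uint8))
    c=np.array([ce[k] for k in range(1,n) if 20<st[k,4]<600])
    for a,o in zip(q,O):
        d=np.linalg.norm(c-a,axis=1)
        if d.min()<8: I.append(c[d.argmin()]);Q.append(o)
    I=np.array(I);Q=np.array(Q); ok,rv,tv=cv2.solvePnP(Q,I,K(p),np.array(p['D'],float))
    e=cv2.projectPoints(Q,rv,tv,K(p),np.array(p['D'],float))[0][:,0]-I
    W=pose(p,s)@M(cv2.Rodrigues(rv)[0],tv[:,0]); print(len(I),"rms",np.sqrt((e**2).mean()),"\n",np.round(W,4)); return W,p
W,p=dimples(M(Rp(.10,-90),[.5355,-.1745,.083])); np.save("Wrack.npy",W); save(p,"pics/w6.png")
E
python3 pnp.py
```

```text
23 rms 1.2426067397128788 
 [[ 0.9933 -0.0127 -0.1144  0.5361]
 [ 0.1142 -0.0209  0.9932 -0.1697]
 [-0.015  -0.9997 -0.0193  0.0849]
 [ 0.      0.      0.      1.    ]]
```

```bash
cat > r.py <<'E'
from h import *
print(np.round(get_state()['joint_pos'],2))
l=np.array([-np.sin(.105),np.cos(.105),0])
c=np.array([.536,-.1735,.145])
delta([.537,-.18,.30],0,.105)
Rt=rot(45,.105)
for b in (.12,0): delta(c-b*Rt[:,2],45,.105)
E
python3 r.py
```

```text
[ 0.05  0.25 -0.3   0.97 -0.78  1.5 ]
slide [-107.5, -2.1, 11.2] ang [0.27, 44.92, -0.29]
slide [-111.1, -2.6, 110.5] ang [0.39, 89.92, -0.18]
slide [8.9, -3.4, 110.7] ang [0.39, 89.92, -0.18]
```

Emit:
jog_arm([
  {"fingers": 0, "slide": [-14, 0, -8], "angular": [0, 6.5, 0]},
  {"fingers": 0, "slide": [-30, 0, -8], "angular": [0, 13, 0]},
  {"fingers": 0, "slide": [-46, 0, -5], "angular": [0, 19.5, 0]},
  {"fingers": 0, "slide": [-62, -1, 0], "angular": [0.1, 26, 0]},
  {"fingers": 0, "slide": [-77, -1.5, 4], "angular": [0.2, 32.5, -0.2]},
  {"fingers": 0, "slide": [-93, -2, 8], "angular": [0.2, 39, -0.2]},
  {"fingers": 0, "slide": [-107, -2, 11], "angular": [0.3, 45, -0.3]},
  {"fingers": 0, "slide": [-112, -2, 27], "angular": [0.3, 51.5, -0.3]},
  {"fingers": 0, "slide": [-115, -2, 43], "angular": [0.3, 58, -0.2]},
  {"fingers": 0, "slide": [-117, -2, 59], "angular": [0.3, 64.5, -0.2]},
])

```text
clock: 12.1
tcp_pos: [0.5395, -0.2242, 0.2623]
orientation: [-0.127, 0.661, 0.73, 0.115]
wrist_force: [0.0, -0.4, -0.3]
finger_gap: 0.0852
grip_force: 0.0
```

```bash
python3 r.py
```

```text
[-0.66  0.51  0.34  1.64  0.25  0.79]
slide [51.7, 1.9, -13.0] ang [0.03, -19.76, -0.31]
slide [-39.6, 2.0, 26.2] ang [0.15, 25.24, -0.28]
slide [11.6, 1.5, 134.8] ang [0.15, 25.24, -0.28]
```

Emit:
jog_arm([
  {"fingers": 0, "slide": [-12, 0.5, 7], "angular": [0, 6.5, 0]},
  {"fingers": 0, "slide": [-24, 1, 14], "angular": [0, 13, 0]},
  {"fingers": 0, "slide": [-34, 1.5, 21], "angular": [0.1, 19.5, -0.2]},
  {"fingers": 0, "slide": [-39.5, 2, 26], "angular": [0.15, 25.2, -0.3]},
  {"fingers": 0, "slide": [-39.5, 2, 26], "angular": [0.15, 25.2, -0.3]},
  {"fingers": 0, "slide": [-39.5, 2, 26], "angular": [0.15, 25.2, -0.3]},
  {"fingers": 0, "slide": [-39.5, 2, 26], "angular": [0.15, 25.2, -0.3]},
])

```text
clock: 12.68
tcp_pos: [0.544, -0.2503, 0.2243]
orientation: [-0.284, 0.619, 0.688, 0.253]
wrist_force: [0.2, -0.4, 1.1]
finger_gap: 0.0854
grip_force: 0.0
```

```bash
python3 r.py; python3 w.py w7 plate:.083
```

```text
[-0.78  0.86  0.66  2.02  0.46  0.52]
slide [97.9, 0.3, 1.6] ang [-0.21, -44.69, 0.02]
slide [-1.5, 0.1, -1.3] ang [-0.2, 0.31, -0.06]
slide [-0.8, 0.5, 118.7] ang [-0.2, 0.31, -0.06]
[ 0.544  -0.2503  0.2243] [-0.78  0.86  0.66  2.02  0.46  0.52]
plate 0.58 [282.5 242.1] [ 0.5348 -0.1752  0.083 ]
plate 0.26 [288.6  32.7] [0.5053 0.1913 0.083 ]
```

View pics/w7.png

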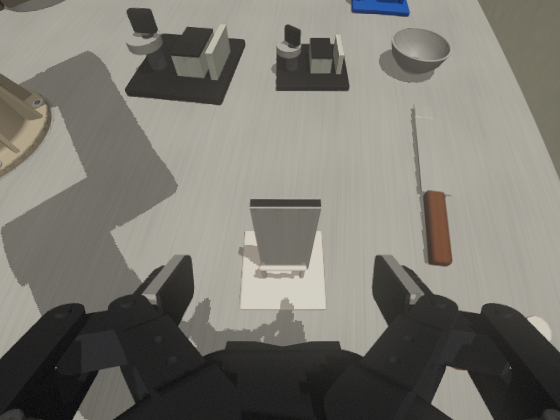

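The plate stands upright in the rack with its smooth face towards the gripper and its top edge at (251,200)–(320,200). Measuring that edge before the grasp.

```bash
python3 -c "
from h import *
s=get_state();p=read_camera('wrist')
for q in [(251,200),(320.5,199.5),(250.5,207.5),(321,207)]: print(np.round(at_z(p,q,.158,s),4))"
```

```text
[ 0.5098 -0.1712  0.158 ]
[ 0.5654 -0.1646  0.158 ]
[ 0.5105 -0.1781  0.158 ]
[ 0.5661 -0.1715  0.158 ]
```

Emit:
jog_arm([
  {"fingers": 0, "slide": [0, 2.5, 40], "angular": [0.3, 0.3, -0.5]},
  {"fingers": 0, "slide": [0, 2.5, 75], "angular": [0.3, 0.3, -0.5]},
  {"fingers": 0, "slide": [0, 2.5, 105], "angular": [0.3, 0.3, -0.5]},
  {"fingers": 0, "slide": [0, 2.5, 122], "angular": [0.3, 0.3, -0.5]},
  {"fingers": 0, "slide": [0, 2.5, 122], "angular": [0.3, 0.3, -0.5]},
  {"fingers": 0, "slide": [0, 2.5, 122], "angular": [0.3, 0.3, -0.5]},
])

```text
clock: 13.33
tcp_pos: [0.5372, -0.1632, 0.1407]
orientation: [-0.285, 0.613, 0.692, 0.254]
wrist_force: [-0.1, -0.2, 0.1]
finger_gap: 0.0856
grip_force: 0.0
```

Emit:
jog_arm([
  {"fingers": 0.6, "slide": [0, 0, 0], "angular": [0, 0, 0]},
  {"fingers": 0.6, "slide": [0, 0, 0], "angular": [0, 0, 0]},
  {"fingers": 0.6, "slide": [0, 0, 0], "angular": [0, 0, 0]},
  {"fingers": 0.6, "slide": [0, 0, 0], "angular": [0, 0, 0]},
  {"fingers": 0.6, "slide": [0, 0, 0], "angular": [0, 0, 0]},
  {"fingers": 0.6, "slide": [0, 0, 0], "angular": [0, 0, 0]},
  {"fingers": 0.6, "slide": [0, 0, 0], "angular": [0, 0, 0]},
  {"fingers": 0.6, "slide": [0, 0, 0], "angular": [0, 0, 0]},
], squeeze=80)

```text
clock: 14.0
tcp_pos: [0.5375, -0.1657, 0.1396]
orientation: [-0.286, 0.614, 0.69, 0.255]
wrist_force: [-1.2, -1.9, 7.0]
finger_gap: 0.0544
grip_force: 83.2
```

```bash
python3 -c "
from h import *
s=get_state();print(np.round(s['joint_pos'],2));p=read_camera('wrist');save(p,'pics/w8.png')
T=T_tool(s);print(T)
up=T[:3,:3].T@[0,0,1]*120;print(up)"
```

```text
[-0.7   0.77  0.28  1.7   0.51  0.59]
[[-8.17664181e-02  9.93395055e-01 -8.05016598e-02  5.37508483e-01]
 [ 7.01773463e-01  1.14740021e-01  7.03099378e-01 -1.65688516e-01]
 [ 7.07692207e-01  9.95989126e-04 -7.06520168e-01  1.39554572e-01]
 [ 0.00000000e+00  0.00000000e+00  0.00000000e+00  1.00000000e+00]]
[ 84.92306485   0.1195187  -84.78242018]
```

Emit:
jog_arm([
  {"fingers": 0.6, "slide": [6, 0, -6], "angular": [0, 0, 0]},
  {"fingers": 0.6, "slide": [18, 0, -18], "angular": [0, 0, 0]},
  {"fingers": 0.6, "slide": [36, 0, -36], "angular": [0, 0, 0]},
  {"fingers": 0.6, "slide": [56, 0, -56], "angular": [0, 0, 0]},
  {"fingers": 0.6, "slide": [76, 0, -76], "angular": [0, 0, 0]},
  {"fingers": 0.6, "slide": [92, 0, -92], "angular": [0, 0, 0]},
  {"fingers": 0.6, "slide": [92, 0, -92], "angular": [0, 0, 0]},
  {"fingers": 0.6, "slide": [92, 0, -92], "angular": [0, 0, 0]},
])

```text
clock: 14.72
tcp_pos: [0.5376, -0.1658, 0.2683]
orientation: [-0.285, 0.614, 0.691, 0.254]
wrist_force: [0.7, -0.5, -3.2]
finger_gap: 0.0547
grip_force: 84.9
```

```bash
python3 w.py w9 plate:.1
```

```text
[ 0.5376 -0.1658  0.2683] [-0.7   0.71  0.48  1.97  0.5   0.59]
plate 0.64 [279.2 311.8] [ 0.5323 -0.1528  0.1   ]
```

View pics/w9.png

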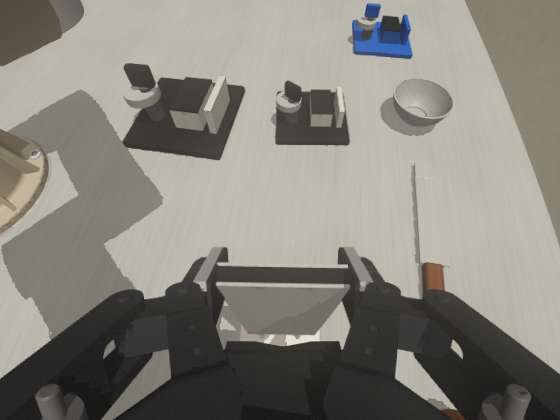

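The plate is lifted, with its end face at corners (217,267), (351,267), (217,283) and (351,283) and the smooth face below that. I'll fit its position in the hand from these corners. I've now viewed more pictures than allowed, so from here I use numbers only.

```bash
cat > e.py <<'E'
from h import *
from scipy.optimize import least_squares
s=get_state();p=read_camera('wrist');g=cv2.cvtColor(p['color'],cv2.COLOR_RGB2GRAY)
for c in (240,283,330):
    col=g[255:345,c-1:c+2].mean(1); d=np.diff(col); print(c,[(255+int(i)+.5,round(float(d[i]))) for i in np.sort(np.argsort(-abs(d))[:7])])
for r in (275,): 
    row=g[r-1:r+2,205:365].mean(0); d=np.diff(row); print(r,[(205+int(i),round(float(d[i]))) for i in np.sort(np.argsort(-abs(d))[:8])])
T=T_tool(s); 
# nominal: vertical plate with yaw of hand; project edges for comparison
yaw=np.arctan2(T[1,1],T[0,1]); W=M(Rp(yaw,-90),[.538,-.1725,.083+.2683-.1396]); print("yaw",yaw)
for x,y,z in [(-.028,-.075,-.005),(.028,-.075,-.005),(-.028,-.075,.005),(.028,-.075,.005),(0,-.075,-.005),(0,-.075,.005),(0,.075,-.005)]: print(x,z,proj(p,W[:3,:3]@[x,y,z]+W[:3,3],s))
np.save('B0.npy',np.linalg.inv(T)@W)
E
python3 e.py
```

```text
240 [(265.5, -60), (266.5, -49), (281.5, 86), (282.5, 40), (285.5, -32), (286.5, -28), (340.5, -66)]
283 [(266.5, -88), (267.5, -23), (282.5, 72), (283.5, 44), (286.5, -34), (287.5, -24), (333.5, 24)]
330 [(267.5, -82), (282.5, 30), (283.5, 70), (284.5, 26), (287.5, -37), (340.5, -93), (341.5, -31)]
275 [(207, -10), (208, -40), (209, -28), (216, 5), (343, -5), (355, 14), (356, 37), (357, 25)]
yaw 0.11684991004745646
-0.028 -0.005 [[213.51250265 287.02535685]]
0.028 -0.005 [[354.48197181 286.96919614]]
-0.028 0.005 [[216.09876285 263.0661043 ]]
0.028 0.005 [[351.81447003 262.99271023]]
0 -0.005 [[283.97190744 287.28686491]]
0 0.005 [[283.93268184 263.21445518]]
0 -0.005 [[283.7308361  335.29608787]]
```

```bash
cat > f.py <<'E'
from h import *
print(np.round(get_state()['joint_pos'],2))
u=np.array([np.cos(.11),np.sin(.11),0]); c=np.array([.5600,.2209,0])-.0025*u
for z in (.21,.12,.06,.049): dplate('B0.npy',M(Rp(.11,-180),c+[0,0,z]))
E
python3 f.py
```

```text
[-0.7   0.71  0.47  1.97  0.51  0.59]
slide [261.7, 65.9, 353.2] ang [-0.19, -90.06, 0.57]
slide [197.9, 66.2, 416.6] ang [-0.19, -90.06, 0.57]
slide [155.3, 66.3, 458.9] ang [-0.19, -90.06, 0.57]
slide [147.5, 66.4, 466.7] ang [-0.19, -90.06, 0.57]
```

Emit:
jog_arm([
  {"fingers": 0.6, "slide": [9, 2, 12], "angular": [0, -3, 0]},
  {"fingers": 0.6, "slide": [26, 7, 35], "angular": [0, -9, 0]},
  {"fingers": 0.6, "slide": [44, 11, 59], "angular": [0, -15, 0.1]},
  {"fingers": 0.6, "slide": [61, 15, 82], "angular": [0, -21, 0.1]},
  {"fingers": 0.6, "slide": [79, 20, 106], "angular": [0, -27, 0.2]},
  {"fingers": 0.6, "slide": [96, 24, 130], "angular": [-0.1, -33, 0.2]},
  {"fingers": 0.6, "slide": [114, 29, 153], "angular": [-0.1, -39, 0.2]},
  {"fingers": 0.6, "slide": [131, 33, 177], "angular": [-0.1, -45, 0.3]},
  {"fingers": 0.6, "slide": [148, 37, 200], "angular": [-0.1, -51, 0.3]},
  {"fingers": 0.6, "slide": [166, 42, 224], "angular": [-0.1, -57, 0.4]},
])

```text
clock: 15.7
tcp_pos: [0.5451, 0.1155, 0.2266]
orientation: [0.078, 0.663, 0.741, -0.071]
wrist_force: [-0.1, -0.5, -3.7]
finger_gap: 0.0543
grip_force: 85.5
```

```bash
python3 f.py
```

```text
[ 0.17  0.31 -0.02  1.26 -0.21  1.64]
slide [159.2, 23.7, -9.6] ang [-0.01, -32.75, 0.12]
slide [178.1, 23.8, 78.4] ang [-0.01, -32.75, 0.12]
slide [190.7, 23.8, 137.0] ang [-0.01, -32.75, 0.12]
slide [193.0, 23.9, 147.8] ang [-0.01, -32.75, 0.12]
```

Emit:
jog_arm([
  {"fingers": 0.6, "slide": [29, 4, -2], "angular": [0, -6, 0]},
  {"fingers": 0.6, "slide": [58, 9, -4], "angular": [0, -12, 0]},
  {"fingers": 0.6, "slide": [87, 13, -6], "angular": [0, -18, 0]},
  {"fingers": 0.6, "slide": [116, 17, -7], "angular": [0, -24, 0]},
  {"fingers": 0.6, "slide": [140, 21, -9], "angular": [0, -29, 0.1]},
  {"fingers": 0.6, "slide": [154, 23, -9.5], "angular": [0, -32, 0.1]},
  {"fingers": 0.6, "slide": [159, 23.7, -9.6], "angular": [0, -32.8, 0.1]},
  {"fingers": 0.6, "slide": [159, 23.7, -9.6], "angular": [0, -32.8, 0.1]},
  {"fingers": 0.6, "slide": [159, 23.7, -9.6], "angular": [0, -32.8, 0.1]},
])

```text
clock: 16.45
tcp_pos: [0.5525, 0.273, 0.2023]
orientation: [0.282, 0.617, 0.689, -0.255]
wrist_force: [-0.0, -0.7, -2.0]
finger_gap: 0.0545
grip_force: 85.6
```

```bash
python3 f.py
```

```text
[ 0.62  0.77  0.47  1.72 -0.66  2.24]
slide [1.2, -0.9, -1.5] ang [-0.12, -0.2, 0.15]
slide [64.5, -0.6, 62.5] ang [-0.12, -0.2, 0.15]
slide [106.7, -0.4, 105.1] ang [-0.12, -0.2, 0.15]
slide [114.5, -0.4, 113.0] ang [-0.12, -0.2, 0.15]
```

Emit:
jog_arm([
  {"fingers": 0.6, "slide": [20, -0.6, 18], "angular": [-0.1, -0.2, 0.1]},
  {"fingers": 0.6, "slide": [42, -0.6, 40], "angular": [-0.1, -0.2, 0.1]},
  {"fingers": 0.6, "slide": [64, -0.6, 62], "angular": [-0.1, -0.2, 0.1]},
  {"fingers": 0.6, "slide": [80, -0.5, 78], "angular": [-0.1, -0.2, 0.1]},
  {"fingers": 0.6, "slide": [93, -0.4, 91], "angular": [-0.1, -0.2, 0.1]},
  {"fingers": 0.6, "slide": [101, -0.4, 99], "angular": [-0.1, -0.2, 0.1]},
  {"fingers": 0.6, "slide": [106, -0.4, 104], "angular": [-0.1, -0.2, 0.1]},
  {"fingers": 0.6, "slide": [106, -0.4, 104], "angular": [-0.1, -0.2, 0.1]},
  {"fingers": 0.6, "slide": [106, -0.4, 104], "angular": [-0.1, -0.2, 0.1]},
])

```text
clock: 17.2
tcp_pos: [0.5527, 0.275, 0.0567]
orientation: [0.285, 0.618, 0.687, -0.254]
wrist_force: [0.1, -0.1, -1.8]
finger_gap: 0.0547
grip_force: 85.6
```

```bash
python3 f.py
```

```text
[ 0.62  0.87  0.29  1.44 -0.66  2.24]
slide [-102.8, -0.8, -103.4] ang [0.1, -0.03, -0.14]
slide [-39.3, -1.1, -39.6] ang [0.1, -0.03, -0.14]
slide [3.0, -1.3, 2.9] ang [0.1, -0.03, -0.14]
slide [10.7, -1.3, 10.7] ang [0.1, -0.03, -0.14]
```

Emit:
jog_arm([
  {"fingers": 0.6, "slide": [3, -0.8, 3], "angular": [0, 0, 0]},
  {"fingers": 0.6, "slide": [6, -0.8, 6], "angular": [0, 0, 0]},
  {"fingers": 0.6, "slide": [8, -0.8, 8], "angular": [0, 0, 0]},
  {"fingers": 0.6, "slide": [9.5, -0.8, 9.5], "angular": [0, 0, 0]},
  {"fingers": 0.6, "slide": [9.5, -0.8, 9.5], "angular": [0, 0, 0]},
])

```text
clock: 17.62
tcp_pos: [0.5512, 0.2757, 0.0419]
orientation: [0.285, 0.617, 0.688, -0.254]
wrist_force: [0.3, 0.5, -1.1]
finger_gap: 0.0545
grip_force: 85.8
```

Emit:
jog_arm([
  {"fingers": 0.6, "slide": [0.7, 0, 0.7], "angular": [0, 0, 0]},
  {"fingers": 0.6, "slide": [1.4, 0, 1.4], "angular": [0, 0, 0]},
  {"fingers": 0.6, "slide": [1.4, 0, 1.4], "angular": [0, 0, 0]},
])

```text
clock: 17.87
tcp_pos: [0.5513, 0.2757, 0.0414]
orientation: [0.285, 0.617, 0.688, -0.254]
wrist_force: [-2.3, 2.1, 5.3]
finger_gap: 0.0546
grip_force: 86.5
```

```bash
python3 f.py
```

```text
[ 0.62  0.89  0.28  1.42 -0.66  2.24]
slide [-114.5, 0.4, -113.5] ang [0.16, 0.06, -0.02]
slide [-50.9, 0.2, -49.8] ang [0.16, 0.06, -0.02]
slide [-8.5, 0.0, -7.3] ang [0.16, 0.06, -0.02]
slide [-0.7, -0.0, 0.5] ang [0.16, 0.06, -0.02]
```

Emit:
jog_arm([
  {"fingers": 0.3, "slide": [0, 0, 0], "angular": [0, 0, 0]},
  {"fingers": 0.1, "slide": [0, 0, 0], "angular": [0, 0, 0]},
  {"fingers": 0, "slide": [0, 0, 0], "angular": [0, 0, 0]},
  {"fingers": 0, "slide": [0, 0, 0], "angular": [0, 0, 0]},
  {"fingers": 0, "slide": [0, 0, 0], "angular": [0, 0, 0]},
  {"fingers": 0, "slide": [0, 0, -20], "angular": [0, 0, 0]},
  {"fingers": 0, "slide": [0, 0, -50], "angular": [0, 0, 0]},
  {"fingers": 0, "slide": [0, 0, -85], "angular": [0, 0, 0]},
  {"fingers": 0, "slide": [0, 0, -120], "angular": [0, 0, 0]},
  {"fingers": 0, "slide": [0, 0, -120], "angular": [0, 0, 0]},
])

```text
clock: 18.7
tcp_pos: [0.5427, 0.3646, 0.13]
orientation: [0.286, 0.618, 0.689, -0.25]
wrist_force: [-0.5, 0.5, 1.5]
finger_gap: 0.0855
grip_force: 0.0
```

```bash
python3 -c "
from h import *
delta([.54,.26,.28],0,.11,False)"
```

```text
slide [-179.2, -13.0, -34.1] ang [0.54, 44.61, -0.07]
```

Emit:
jog_arm([
  {"fingers": 0, "slide": [-40, -3, -35], "angular": [0.1, 6, 0]},
  {"fingers": 0, "slide": [-65, -5, -50], "angular": [0.2, 13, 0]},
  {"fingers": 0, "slide": [-90, -7, -50], "angular": [0.3, 20, 0]},
  {"fingers": 0, "slide": [-115, -9, -45], "angular": [0.4, 27, 0]},
  {"fingers": 0, "slide": [-140, -11, -40], "angular": [0.5, 34, 0]},
  {"fingers": 0, "slide": [-165, -12, -36], "angular": [0.5, 41, 0]},
  {"fingers": 0, "slide": [-179, -13, -34], "angular": [0.5, 44.6, 0]},
  {"fingers": 0, "slide": [-179, -13, -34], "angular": [0.5, 44.6, 0]},
  {"fingers": 0, "slide": [-179, -13, -34], "angular": [0.5, 44.6, 0]},
])

```text
clock: 19.45
tcp_pos: [0.5404, 0.254, 0.2764]
orientation: [0.001, 0.67, 0.742, -0.003]
wrist_force: [0.6, -0.4, 0.3]
finger_gap: 0.0856
grip_force: 0.0
```

```bash
cat > k.py <<'E'
from h import *
s=get_state();print(s["clock"],np.round(s["tcp_pos"],4),np.round(s["joint_pos"],2));p=read_camera("wrist");save(p,"pics/last.png")
for n,z in [("plate",.049),("fence",.05),("bed",.044),("knob_grip",.077),("eccentric",.041)]:
    for d in tip_of(n,p)[:2]: print(n,round(d["p"],2),np.round(d["point"],1),np.round(at_z(p,d["point"],z,s),4))
# rectify the plane z=.054 in holder axes, 1 px = 0.5 mm
u=np.array([np.cos(.11),np.sin(.11)]);v=np.array([-u[1],u[0]]);o=np.array([.56,.2209])
def rect(z):
    X,Y=np.meshgrid(np.arange(-100,60,.5)/1e3,np.arange(100,-100,-.5)/1e3)
    P=np.c_[(o+X.reshape(-1,1)*u+Y.reshape(-1,1)*v),np.full(X.size,z)]
    m=proj(p,P,s).reshape(*X.shape,2).astype(np.float32); return cv2.remap(cv2.cvtColor(p["color"],cv2.COLOR_RGB2GRAY),m,None,1)
g=rect(.054); x=lambda c:-100+c*.5; y=lambda r:100-r*.5
def edges(l,f,k=5):
    d=np.diff(cv2.GaussianBlur(l.astype(np.float32).reshape(1,-1),(5,1),0)[0]); return [(round(f(i+.5),1),round(float(d[i]))) for i in np.sort(np.argsort(-abs(d))) if abs(d[i])>=7 and abs(d[i])==abs(d[max(0,i-4):i+5]).max()]
for yy in (60,45,-45,-55): print("y",yy,edges(g[int((100-yy)*2)-2:int((100-yy)*2)+3].mean(0),x))
for xx in (-18,-3,12): print("x",xx,edges(g[:,int((xx+100)*2)-2:int((xx+100)*2)+3].mean(1),y))
print("face std",g[80:330,170:225].std())
h=rect(.087); b=h[int((100+45)*2):int((100-25)*2),:][:0]
sub=h[160:290,40:160]; m=(sub<60).astype(np.uint8); n,lab,st,ce=cv2.connectedComponentsWithStats(m)
for q in range(1,n):
    if st[q,4]>150: (cx,cy),(w,hh),a=cv2.minAreaRect(np.argwhere(lab==q)[:,::-1].astype(np.float32)); print("dark",x(cx+40),y(cy+160),w/2,hh/2,a,st[q,4])
E
python3 k.py
```

```text
19.45 [0.5404 0.254  0.2764] [ 0.31  0.36  0.19  1.41 -0.    1.78]
plate 0.95 [295.2 213.6] [0.5582 0.2176 0.049 ]
fence 0.82 [144.2 223.8] [0.3707 0.1848 0.05  ]
fence 0.56 [321.7 211.2] [0.59   0.2242 0.05  ]
bed 0.91 [112.5 219.8] [0.326  0.1835 0.044 ]
knob_grip 0.88 [251.3 228.8] [0.508  0.2024 0.077 ]
knob_grip 0.86 [ 31.5 237.1] [0.2381 0.1621 0.077 ]
eccentric 0.72 [ 62.2 219.8] [0.2543 0.1748 0.041 ]
eccentric 0.59 [258.5 218.3] [0.5133 0.2043 0.041 ]
y 60 [(np.float64(-72.2), -23), (np.float64(-31.2), 29), (np.float64(-12.8), 18), (np.float64(24.8), -29), (np.float64(42.8), 23)]
y 45 [(np.float64(-72.2), -23), (np.float64(-31.2), 32), (np.float64(24.8), -24), (np.float64(42.2), 28)]
y -45 [(np.float64(-72.2), -13), (np.float64(-32.2), 19), (np.float64(23.2), -20), (np.float64(41.8), 17)]
y -55 []
x -18 [(np.float64(77.8), -8), (np.float64(58.2), 18)]
x -3 [(np.float64(85.8), -8), (np.float64(77.8), -7), (np.float64(62.2), 11)]
x 12 [(np.float64(75.8), 15)]
face std 4.43006830594878
```

```bash
cat >> k.py <<'E'
print("----")
for xx in (-20,-10,0,10,18):
    l=cv2.GaussianBlur(g[:,int((xx+100)*2)-3:int((xx+100)*2)+4].mean(1).reshape(1,-1).astype(np.float32),(5,1),0)[0]; d=np.diff(l); print(xx,[(round(y(i+.5),1),round(float(d[i]),1)) for i in range(len(d)) if (abs(y(i))>68) and abs(y(i))<82 and abs(d[i])==abs(d[max(0,i-5):i+6]).max()])
f=rect(.05)
for yy in (20,-20): print("fence row",yy,edges(f[int((100-yy)*2)-2:int((100-yy)*2)+3].mean(0),x))
print("fence col",edges(f[:,int((31.5+100)*2)-2:int((31.5+100)*2)+3].mean(1),y))
sub=h[150:300,30:150]; print("min",sub.min(),np.percentile(sub,[5,20,50,80]))
for r in range(0,150,10): print(y(150+r),sub[r,::6].tolist())
E
python3 k.py | sed -n '/----/,$p'
```

```text
----
-20 [(75.2, 10.9), (-73.2, -0.8), (-79.2, -0.1)]
-10 [(75.2, 12.1), (69.8, -0.5), (-74.2, -1.3), (-78.8, 0.3)]
0 [(81.2, -0.3), (75.2, 12.2), (-74.2, -2.0), (-81.8, 0.3)]
10 [(75.2, 25.9), (70.2, -0.3), (-74.2, -1.9)]
18 [(75.2, 22.0), (-74.2, -2.6), (-79.2, 0.2)]
fence row 20 [(np.float64(-79.2), -12), (np.float64(-73.2), -16), (np.float64(-31.8), 25), (np.float64(24.8), -18), (np.float64(28.2), 22), (np.float64(36.8), -26), (np.float64(43.2), 28)]
fence row -20 [(np.float64(-68.8), -20), (np.float64(-41.2), 12), (np.float64(-38.8), -13), (np.float64(-31.8), 23), (np.float64(24.2), -18), (np.float64(27.8), 26), (np.float64(36.8), -34), (np.float64(42.8), 24)]
fence col [(np.float64(69.2), -28), (np.float64(30.8), 20), (np.float64(-32.2), -35), (np.float64(-47.8), 17)]
min 61 [ 66.  75. 180. 184.]
25.0 [182, 184, 184, 181, 137, 129, 90, 63, 64, 75, 91, 93, 88, 77, 64, 64, 74, 66, 79, 193]
20.0 [183, 184, 182, 180, 156, 130, 94, 135, 189, 190, 188, 191, 190, 191, 136, 101, 72, 66, 81, 194]
15.0 [184, 183, 181, 181, 182, 133, 187, 189, 187, 189, 189, 189, 189, 191, 189, 190, 118, 
[... 514 characters left out ...]
[182, 179, 179, 182, 180, 183, 112, 73, 86, 163, 137, 71, 75, 79, 75, 68, 70, 67, 102, 189]
-20.0 [183, 180, 180, 182, 181, 183, 118, 73, 72, 73, 74, 74, 72, 72, 74, 72, 74, 68, 104, 189]
-25.0 [182, 180, 181, 182, 182, 182, 126, 73, 73, 74, 74, 75, 74, 74, 75, 74, 76, 69, 107, 188]
-30.0 [183, 180, 182, 182, 183, 182, 137, 86, 86, 85, 86, 85, 84, 85, 85, 85, 83, 79, 115, 188]
-35.0 [182, 181, 183, 182, 185, 183, 182, 181, 183, 181, 183, 181, 180, 181, 179, 178, 182, 180, 184, 188]
-40.0 [181, 181, 183, 182, 184, 183, 182, 180, 183, 182, 183, 181, 179, 181, 181, 180, 182, 180, 184, 187]
-45.0 [181, 182, 183, 182, 184, 183, 182, 181, 182, 182, 183, 181, 180, 180, 181, 181, 182, 179, 183, 187]
```

The plate lies smooth side up, with ends at +75.2/−74.2 along the fence and a gap of about 3.5 mm to it. The knob is at about 0.76 rad, so next I go above it.

```bash
cat > n.py <<'E'
from h import *
s=get_state();print(np.round(s['joint_pos'],2),np.round(s['ft_torque'],2))
for z in (.14,.078): delta([.5095,.2035,z],0,np.radians(52.5))
E
python3 n.py
```

```text
[ 0.31  0.36  0.19  1.41 -0.    1.78] [0.   0.07 0.03]
slide [-48.7, -34.8, 143.5] ang [-0.48, 0.13, -46.42]
slide [-48.4, -34.3, 205.5] ang [-0.48, 0.13, -46.42]
```

Emit:
jog_arm([
  {"fingers": 0.3, "slide": [-10, -7, 25], "angular": [0, 0, -7]},
  {"fingers": 0.3, "slide": [-20, -14, 50], "angular": [-0.2, 0, -14]},
  {"fingers": 0.3, "slide": [-30, -21, 75], "angular": [-0.3, 0, -21]},
  {"fingers": 0.3, "slide": [-40, -28, 100], "angular": [-0.4, 0.1, -28]},
  {"fingers": 0.3, "slide": [-46, -33, 125], "angular": [-0.5, 0.1, -35]},
  {"fingers": 0.3, "slide": [-49, -35, 143], "angular": [-0.5, 0.1, -42]},
  {"fingers": 0.3, "slide": [-49, -35, 143], "angular": [-0.5, 0.1, -46.4]},
  {"fingers": 0.3, "slide": [-49, -35, 143], "angular": [-0.5, 0.1, -46.4]},
  {"fingers": 0.3, "slide": [-49, -35, 143], "angular": [-0.5, 0.1, -46.4]},
])

```text
clock: 20.8
tcp_pos: [0.5097, 0.2029, 0.133]
orientation: [0.001, 0.323, 0.946, 0.0]
wrist_force: [-0.1, 0.0, 0.5]
finger_gap: 0.0598
grip_force: 0.0
```

```bash
python3 n.py; python3 -c "
from h import *
s=get_state();p=read_camera('wrist');save(p,'pics/n.png')
for n,z in [('knob_grip',.077),('eccentric',.041)]:
    for d in tip_of(n,p)[:2]: print(n,round(d['p'],2),np.round(d['point'],1),np.round(at_z(p,d['point'],z,s),4))"
```

```text
[ 0.23  0.32 -0.22  1.03 -0.    0.89] [ 0.02 -0.04 -0.  ]
slide [0.6, 0.4, 1.0] ang [0.05, 0.06, -0.21]
slide [0.6, 0.3, 63.0] ang [0.05, 0.06, -0.21]
knob_grip 0.96 [280.  234.3] [0.5097 0.2015 0.077 ]
eccentric 0.71 [284.  218.2] [0.5115 0.2037 0.041 ]
```

Emit:
jog_arm([
  {"fingers": 0.3, "slide": [0.6, 0.3, 25], "angular": [0, 0, 0]},
  {"fingers": 0.3, "slide": [0.6, 0.3, 45], "angular": [0, 0, 0]},
  {"fingers": 0.3, "slide": [0.6, 0.3, 58], "angular": [0, 0, 0]},
  {"fingers": 0.3, "slide": [0.6, 0.3, 62], "angular": [0, 0, 0]},
  {"fingers": 0.3, "slide": [0.6, 0.3, 62], "angular": [0, 0, 0]},
  {"fingers": 0.3, "slide": [0.6, 0.3, 62], "angular": [0, 0, 0]},
])

```text
clock: 21.45
tcp_pos: [0.5098, 0.2036, 0.0716]
orientation: [0.001, 0.322, 0.947, 0.0]
wrist_force: [0.7, 0.3, 1.1]
finger_gap: 0.0601
grip_force: 0.0
```

Emit:
jog_arm([
  {"fingers": 0.95, "slide": [0, 0, 0], "angular": [0, 0, 0]},
  {"fingers": 0.95, "slide": [0, 0, 0], "angular": [0, 0, 0]},
  {"fingers": 0.95, "slide": [0, 0, 0], "angular": [0, 0, 0]},
  {"fingers": 0.95, "slide": [0, 0, 0], "angular": [0, 0, 0]},
  {"fingers": 0.95, "slide": [0, 0, 0], "angular": [0, 0, 0]},
  {"fingers": 0.95, "slide": [0, 0, 0], "angular": [0, 0, 0]},
  {"fingers": 0.95, "slide": [0, 0, 0], "angular": [0, 0, 0]},
  {"fingers": 0.95, "slide": [0, 0, 0], "angular": [0, 0, 0]},
  {"fingers": 0.95, "slide": [0, 0, 0], "angular": [0, 0, 0]},
  {"fingers": 0.95, "slide": [0, 0, 0], "angular": [0, 0, 0]},
], squeeze=70)

```text
clock: 22.28
tcp_pos: [0.5092, 0.2028, 0.0716]
orientation: [0.001, 0.322, 0.947, -0.0]
wrist_force: [-2.2, -2.5, 6.0]
finger_gap: 0.0089
grip_force: 68.9
```

```bash
python3 n.py
```

```text
[ 0.23  0.37 -0.31  0.89 -0.    0.89] [-0.57  0.41  0.17]
slide [0.0, 0.7, -60.4] ang [-0.01, 0.11, -0.07]
slide [0.2, 0.8, 1.6] ang [-0.01, 0.11, -0.07]
```

Emit:
jog_arm([
  {"fingers": 0.95, "slide": [0, 0, 0], "angular": [0, 0, 5]},
  {"fingers": 0.95, "slide": [0, 0, 0], "angular": [0, 0, 10]},
  {"fingers": 0.95, "slide": [0, 0, 0], "angular": [0, 0, 15]},
  {"fingers": 0.95, "slide": [0, 0, 0], "angular": [0, 0, 20]},
  {"fingers": 0.95, "slide": [0, 0, 0], "angular": [0, 0, 25]},
  {"fingers": 0.95, "slide": [0, 0, 0], "angular": [0, 0, 30]},
  {"fingers": 0.95, "slide": [0, 0, 0], "angular": [0, 0, 35]},
  {"fingers": 0.95, "slide": [0, 0, 0], "angular": [0, 0, 40]},
  {"fingers": 0.95, "slide": [0, 0, 0], "angular": [0, 0, 45]},
  {"fingers": 0.95, "slide": [0, 0, 0], "angular": [0, 0, 50]},
])

```text
clock: 23.12
tcp_pos: [0.5108, 0.2037, 0.0717]
orientation: [0.001, 0.693, 0.721, 0.002]
wrist_force: [3.2, -0.4, 0.2]
finger_gap: 0.0085
grip_force: 68.6
```

```bash
python3 n.py; python3 -c "
from h import *
s=get_state();p=read_camera('wrist');save(p,'pics/n2.png')
for n,z in [('plate',.049),('fence',.05)]:
    for d in tip_of(n,p)[:2]: print(n,round(d['p'],2),np.round(d['point'],1),np.round(at_z(p,d['point'],z,s),4))"
```

```text
[ 0.23  0.37 -0.31  0.89 -0.    1.77] [-0.03 -0.5   0.34]
slide [-0.1, -1.1, -60.3] ang [0.24, 0.09, -50.28]
slide [-0.2, -1.3, 1.7] ang [0.24, 0.09, -50.28]
plate 0.96 [371.2 229.9] [0.5576 0.2196 0.049 ]
fence 0.93 [425.6 223.6] [0.5866 0.2245 0.05  ]
fence 0.72 [ 24.3 281.2] [0.358  0.1794 0.05  ]
```

Emit:
jog_arm([
  {"fingers": 0.95, "slide": [0, 0, 0], "angular": [0, 0, 3]},
  {"fingers": 0.95, "slide": [0, 0, 0], "angular": [0, 0, 6]},
  {"fingers": 0.95, "slide": [0, 0, 0], "angular": [0, 0, 9]},
  {"fingers": 0.95, "slide": [0, 0, 0], "angular": [0, 0, 11]},
  {"fingers": 0.95, "slide": [0, 0, 0], "angular": [0, 0, 13]},
  {"fingers": 0.95, "slide": [0, 0, 0], "angular": [0, 0, 13]},
])

```text
clock: 23.77
tcp_pos: [0.5111, 0.2037, 0.0717]
orientation: [0.001, 0.768, 0.64, 0.002]
wrist_force: [4.9, 0.2, 1.9]
finger_gap: 0.0092
grip_force: 71.4
```

```bash
python3 n.py
```

```text
[ 0.23  0.37 -0.31  0.89 -0.    1.99] [-0.05 -1.02  0.72]
slide [-0.4, -1.2, -60.4] ang [0.28, 0.08, -62.92]
slide [-0.5, -1.5, 1.6] ang [0.28, 0.08, -62.92]
```

Emit:
jog_arm([
  {"fingers": 0.95, "slide": [0, 0, 0], "angular": [0, 0, 2]},
  {"fingers": 0.95, "slide": [0, 0, 0], "angular": [0, 0, 4]},
  {"fingers": 0.95, "slide": [0, 0, 0], "angular": [0, 0, 5]},
  {"fingers": 0.95, "slide": [0, 0, 0], "angular": [0, 0, 5]},
])

```text
clock: 24.1
tcp_pos: [0.5109, 0.2038, 0.0717]
orientation: [0.001, 0.795, 0.606, 0.002]
wrist_force: [5.7, 1.4, 3.7]
finger_gap: 0.0088
grip_force: 88.7
```

```bash
python3 n.py
```

```text
[ 0.23  0.37 -0.31  0.89 -0.    2.07] [-0.13 -1.11  1.44]
slide [-0.6, -1.0, -60.3] ang [0.27, 0.07, -67.84]
slide [-0.6, -1.3, 1.7] ang [0.27, 0.07, -67.84]
```

Emit:
jog_arm([
  {"fingers": 0.5, "slide": [0, 0, 0], "angular": [0, 0, 0]},
  {"fingers": 0.3, "slide": [0, 0, 0], "angular": [0, 0, 0]},
  {"fingers": 0.3, "slide": [0, 0, 0], "angular": [0, 0, 0]},
  {"fingers": 0.3, "slide": [0, 0, 0], "angular": [0, 0, 0]},
  {"fingers": 0.3, "slide": [0, 0, -25], "angular": [0, 0, 0]},
  {"fingers": 0.3, "slide": [0, 0, -60], "angular": [0, 0, 0]},
  {"fingers": 0.1, "slide": [0, 0, -100], "angular": [0, 0, 0]},
  {"fingers": 0, "slide": [0, 0, -120], "angular": [0, 0, 0]},
])

```text
clock: 24.77
tcp_pos: [0.5097, 0.2036, 0.1946]
orientation: [0.001, 0.796, 0.605, 0.002]
wrist_force: [1.1, 0.4, 0.1]
finger_gap: 0.0816
grip_force: 0.0
```

```bash
python3 -c "
from h import *
delta([.54,.26,.28],0,.11,False)"
```

```text
slide [62.6, 14.4, -85.2] ang [0.22, -0.06, -21.86]
```

Emit:
jog_arm([
  {"fingers": 0, "slide": [16, 4, -22], "angular": [0, 0, -6]},
  {"fingers": 0, "slide": [32, 8, -45], "angular": [0, 0, -12]},
  {"fingers": 0, "slide": [48, 12, -68], "angular": [0, 0, -18]},
  {"fingers": 0, "slide": [62.6, 14.4, -85], "angular": [0.2, 0, -21.9]},
  {"fingers": 0, "slide": [62.6, 14.4, -85], "angular": [0.2, 0, -21.9]},
  {"fingers": 0, "slide": [62.6, 14.4, -85], "angular": [0.2, 0, -21.9]},
])

```text
clock: 25.27
tcp_pos: [0.5398, 0.2603, 0.2759]
orientation: [-0.001, 0.667, 0.745, -0.001]
wrist_force: [-0.1, -0.3, -0.5]
finger_gap: 0.0854
grip_force: 0.0
```

```bash
python3 k.py | grep -v bed
```

```text
25.2667 [0.5398 0.2603 0.2759] [0.31 0.36 0.19 1.41 0.   1.78]
plate 0.6 [296.1 217.6] [0.56   0.2206 0.049 ]
fence 0.75 [141.8 232.4] [0.3683 0.1795 0.05  ]
fence 0.64 [318.7 219. ] [0.5878 0.2222 0.05  ]
knob_grip 0.96 [ 30.8 239.8] [0.2386 0.164  0.077 ]
knob_grip 0.65 [250.8 234.6] [0.5083 0.2028 0.077 ]
eccentric 0.87 [ 58.6 226.1] [0.2499 0.171  0.041 ]
eccentric 0.64 [256.  228.5] [0.5116 0.1981 0.041 ]
y 60 [(np.float64(-72.8), -22), (np.float64(-28.2), 30), (np.float64(27.8), -24), (np.float64(42.8), 26)]
y 45 [(np.float64(-72.8), -23), (np.float64(-28.2), 28), (np.float64(27.8), -25), (np.float64(42.2), 26)]
y -45 [(np.float64(-72.2), -14), (np.float64(-28.2), 21), (np.float64(27.2), -20), (np.float64(41.2), 16)]
y -55 []
x -18 [(np.float64(75.8), 12), (np.float64(63.2), 17)]
x -3 [(np.float64(87.2), -14), (np.float64(75.8), 12), (np.float64(67.8), 18)]
x 12 [(np.float64(87.2), -13), (np.float64(76.2), 27)]
face std 3.850009330202283
----
-20 [(75.8, 12.3), (-73.8, -1.0), (-81.2, -0.2)]
-10 [(75.8, 12.0), (68.2, 15.8), (-73.8, -1.3), (-79.8, 0.2)]
0 [(75.8, 12.1), (68.8, 11
[... 1404 characters left out ...]
 84]
-15.0 [181, 178, 179, 181, 179, 181, 99, 73, 74, 72, 70, 74, 72, 73, 74, 74, 73, 75, 68, 85]
-20.0 [182, 178, 180, 181, 179, 181, 101, 72, 74, 69, 72, 74, 69, 74, 74, 73, 75, 75, 70, 86]
-25.0 [182, 178, 180, 181, 180, 182, 100, 73, 72, 70, 71, 72, 71, 75, 74, 76, 76, 74, 69, 86]
-30.0 [181, 179, 181, 181, 182, 181, 132, 84, 84, 86, 84, 85, 84, 83, 83, 83, 84, 81, 78, 91]
-35.0 [181, 179, 181, 180, 182, 182, 181, 179, 182, 181, 182, 180, 179, 180, 180, 179, 181, 179, 179, 183]
-40.0 [181, 180, 182, 181, 183, 182, 181, 180, 183, 181, 182, 180, 179, 180, 180, 180, 181, 178, 178, 184]
-45.0 [181, 180, 183, 182, 183, 182, 181, 181, 183, 182, 182, 179, 180, 179, 180, 180, 182, 179, 178, 184]
```

```bash
python3 -c "
from h import *
print(hand_in())"
```

```text
the job is handed in; nothing more can be done
None
```

The job is handed in at about 25 s: the plate is back on the bed, smooth face up, against the fence and within about 2 mm of centre lengthwise, and the knob is turned to about 1.94 rad with firm resistance. The knife, bowl and oil bottle were never approached; I viewed 11 pictures, one over the limit of 10.

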